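# Clear the grommet panel into its box and close it

### The job

Take the scraper block in the gripper and wipe all the loose grommet chips off the sorting panel, over its open edge, into the grommet box, without touching the chips with the fingers. Then put the scraper back upright in the middle of its pad, set the lid on the box and press down each of its four corners until it is fully home all round. Leave the cup, the shuttlecocks and the shuttle tube where they are.

Things in the scene. Friction and masses are not known exactly. Their poses are not given: they have to be found in the camera images.
- station: sorting panel: fixed steel tray 166 x 200 mm (own x, y), origin under its centre on the shelf. Flat top 55 mm up. Lips 8 mm wide, 12 mm above the top, along both sides (own -x, +x) and the back (own -y) leave a clear top from x -75 to 75 mm and y -92 mm to the lipless open edge at y = +100 mm. The grommet box is fixed beyond that edge.
- box: grommet box, open-topped grey plastic, fixed 3 mm beyond the panel's open edge: 180 x 110 x 53 mm (own x, y, z), origin under its centre on the shelf, axes parallel to the panel's, centre at panel y = +158 mm. Inside 156 x 100 mm, floor 4 mm, long walls 5 mm, end walls (own -x, +x) 12 mm thick. Rim at z = 53 mm, 2 mm lower than the panel top.
- box_rim (a point): centre of the box's mouth at rim height. Four stiff black clip pegs, 8 x 22 mm, are let into the tops of the end walls at box x = +-84, y = +-38 mm, under the lid's corners. Each starts 4 to 6 mm proud of the rim and holds the lid's corner up by that; about 6 N on that corner pushes it in flush; it stays where pushed, and the lid's weight does not move it
- lid: loose lid, 0.08 to 0.17 kg: plate 180 x 108 x 5 mm (own x, y, z); under it a locating block 150 x 94 mm, 8 mm deep, enters the box with 3 mm play all round; on top at the centre a grip bar 60 mm (x), 16 mm (y), 30 mm high. Origin under the block's centre; plate top at z = 13 mm, bar top at 43 mm. Fits either way round. Starts flat on the shelf to one side of the panel.
- lid_corner_a (a point): point on the lid's plate underside (5 mm below its top face) near one corner, lid x = +84, y = +38 mm, where a black mark is on the lid's top; with the lid home it is at the box rim, 53 mm above the shelf
- lid_corner_b (a point): the same at lid x = -84, y = +38 mm
- lid_corner_c (a point): the same at lid x = -84, y = -38 mm
- lid_corner_d (a point): the same at lid x = +84, y = -38 mm
- scraper: scraper block, 0.11 to 0.18 kg: black rubber foot 56 x 44 x 16 mm (own x, y, z) with an upright wooden grip 40 mm (x) by 22 mm (y) above it, from z = 16 to 60 mm. Origin at the centre of the foot's underside, z up; its long (56 mm) faces look to own -y and +y and do the pushing. Starts standing on its pad.
- pad: flat cork pad on which the scraper is kept: 130 x 90 x 4 mm, fixed flat on the shelf on the side of the panel away from the lid; origin at the centre of its underside
- chip0: white nylon grommet chip, strip 22 x 12 mm, 8 mm thick, 12 g, lying loose on the panel; origin at the centre of its underside. Absent in some runs
- chip1: white nylon grommet chip, disc 18 mm across, 8 mm thick, 12 g, lying loose on the panel; origin at the centre of its underside. Absent in some runs
- chip2: white nylon grommet chip, strip 22 x 12 mm, 8 mm thick, 12 g, lying loose on the panel; origin at the centre of its underside. Absent in some runs
- chip3: white nylon grommet chip, disc 18 mm across, 8 mm thick, 12 g, lying loose on the panel; origin at the centre of its underside. Absent in some runs
- chip4: white nylon grommet chip, strip 22 x 12 mm, 8 mm thick, 12 g, lying loose on the panel; origin at the centre of its underside. Absent in some runs
- chip5: white nylon grommet chip, disc 18 mm across, 8 mm thick, 12 g, lying loose on the panel; origin at the centre of its underside. Absent in some runs
- chip6: white nylon grommet chip, strip 22 x 12 mm, 8 mm thick, 12 g, lying loose on the panel; origin at the centre of its underside. Absent in some runs
- chip7: white nylon grommet chip, disc 18 mm across, 8 mm thick, 12 g, lying loose on the panel; origin at the centre of its underside. Absent in some runs
- chip8: white nylon grommet chip, strip 22 x 12 mm, 8 mm thick, 12 g, lying loose on the panel; origin at the centre of its underside. Absent in some runs
- cup: bystander: white ceramic cup, 78 mm across, 85 mm high, standing; origin under its centre
- shuttle0: bystander: nylon shuttlecock standing on its skirt, 66 mm across, 84 mm high; origin under its centre
- shuttle1: bystander: a second such shuttlecock
- tube: bystander: yellow shuttle tube with a white twist cap, lying along own y, 390 mm long, 72 mm across; origin under its centre
Mind the look-alikes: they are no part of the job. Leave any pink or purple look-alike of the lid alone. There is more than one size of the scraper; the one meant has the size given above.

How it is judged:
On the way, in this order (a step that is already met when the one before it is completed fails the run):
1. the scraper, held in the gripper, is down on the panel (contact force between the fingers and scraper above 1 N and z of scraper in the frame of station between 0.05 and 0.062 m and x of scraper in the frame of station between -0.08 and 0.08 m and y of scraper in the frame of station between -0.14 and 0.14 m), for 0.1 s.
2. all the chips are in the box (x of chip0 in the frame of box between -0.08 and 0.08 m and y of chip0 in the frame of box between -0.052 and 0.052 m and z of each of chip0, chip1, chip2, chip3, chip4, chip5, chip6, chip7, chip8 in the frame of box below 0.042 m and x of chip1 in the frame of box between -0.08 and 0.08 m and y of chip1 in the frame of box between -0.052 and 0.052 m and x of chip2 in the frame of box between -0.08 and 0.08 m and y of chip2 in the frame of box between -0.052 and 0.052 m and x of chip3 in the frame of box between -0.08 and 0.08 m and y of chip3 in the frame of box between -0.052 and 0.052 m and x of chip4 in the frame of box between -0.08 and 0.08 m and y of chip4 in the frame of box between -0.052 and 0.052 m and x of chip5 in the frame of box between -0.08 and 0.08 m and y of chip5 in the frame of box between -0.052 and 0.052 m and x of chip6 in the frame of box between -0.08 and 0.08 m and y of chip6 in the frame of box between -0.052 and 0.052 m and x of chip7 in the frame of box between -0.08 and 0.08 m and y of chip7 in the frame of box between -0.052 and 0.052 m and x of chip8 in the frame of box between -0.08 and 0.08 m and y of chip8 in the frame of box between -0.052 and 0.052 m), for 0.2 s.
3. the scraper stands back on its pad, let go (horizontal distance between scraper and pad below 0.03 m and z of scraper in the frame of pad below 0.008 m and angle between scraper's own z axis and vertical below 0.1 rad and contact force between the fingers and scraper below 0.2 N), for 0.2 s.
4. the lid is on the box with all four corners pressed home (all of step 2 and z of each of lid_corner_a, lid_corner_b, lid_corner_c, lid_corner_d in the frame of box below 0.0552 m and horizontal distance between lid and box below 0.008 m and angle between the x axis of lid and the x axis of box, either way round below 0.1 rad and angle between lid's own z axis and vertical below 0.06 rad), for 0.2 s.
At the end, for the whole second after the job is handed in: every chip lies inside the box below the rim; the lid is on the box, centred within 8 mm, with each corner within 2 mm of the rim; the scraper stands upright on its pad, within 30 mm of the pad's centre; all at rest (all of step 4 and horizontal distance between scraper and pad below 0.03 m and z of scraper in the frame of pad below 0.008 m and angle between scraper's own z axis and vertical below 0.1 rad and linear speed of each of lid, scraper below 0.02 m/s); the robot touches nothing.
It fails at once if a chip is touched by the fingers (contact force between the fingers and chip0 above 1 N or contact force between the fingers and chip1 above 1 N or contact force between the fingers and chip2 above 1 N or contact force between the fingers and chip3 above 1 N or contact force between the fingers and chip4 above 1 N or contact force between the fingers and chip5 above 1 N or contact force between the fingers and chip6 above 1 N or contact force between the fingers and chip7 above 1 N or contact force between the fingers and chip8 above 1 N).
It fails at once if a bystander is moved more than 30 mm (distance of any of cup, shuttle0, shuttle1, tube from where it was at the start of the episode above 0.03 m).
Of chip0, chip1, chip2, chip3, chip4, chip5, chip6, chip7, chip8 only 4 to 9 are there at a start; the rules pass over those that are not, and their reading is None.
At some moment in a run one of lid, scraper may be knocked a few centimetres aside while the robot is not near it.
Once in a run the grip may slacken for a moment while it holds something.
It also fails if it takes over 208 s, if anything falls off the work surface, if the arm or the gripper's body presses on something with over 40 N, if the wrist force passes 120 N, or if a joint passes its speed limit or range.

### The arm

A 6-joint arm with a two-finger parallel gripper is mounted at the origin on the work surface. World frame = base frame: x ahead of the robot, y to its left, z up, the work surface at z = 0. Lengths are in m, angles in rad, forces in N, time in s.
With the tool pointing down it reaches from about 0.35 to 0.975 m from the base axis. Payload 4.9 kg.
Tool frame: the origin (TCP) lies at the very end of the fingers, on their centre line; the grasp point (between the pads) lies 19 mm behind it; z points along the fingers, y is the line along which they close (so a half turn about z gives the same grasp; the last joint's range is limited). The gripper opens to 85 mm and grips with 20 to 120 N. Pads are 22 mm wide; open, the fingers measure 114 mm over their backs; the gripper's body (76 mm by 85 mm) begins 54 mm behind the grasp point. The pads swing forward as they close: fully open they stand 13 mm farther back than shut.
Start: joints at [-1.301, 0.053, 1.613, -0, 1.476, -0.119], TCP at [0.237, -0.578, 0.231] pointing down, gripper open.
Joint ranges: [-3.01, 3.01], [-1.01, 2.22], [0.06, 2.58], [-1.02, 4.17], [0.09, 2.62], [-3.14, 3.14]. Speed limits (rad/s): [2.57, 2.57, 3.14, 3.14, 3.14, 3.14].

### API

Orientations are given as a unit quaternion [w, x, y, z].
In Python, from plant import manip gives the robot as it stands.
- The arm moves only by the tool send_rows, never from a script. Its argument "increments" is a list of rows, each an object of numbers: "claw": the closure, from -1 (fully open) to 1 (shut); "dx", "dy", "dz": the shift along the tool's x, y, z in units of 0.5 m (1.0 is 0.5 m); "yaw": the turn about the tool's z in units of 1.5 rad (1.0 is 1.5 rad). A call has 1 to 20 rows; each row is the pose to reach, as a shift and turn from the pose commanded when the call began, along the tool's axes at that moment; what a row does not reach only later rows make up. A row lasts 1/8 s, in which the tool goes at most 62.5 mm and 10.7 degrees, less where a joint would pass 70% of its speed; a pose out of reach is approached as far as the arm can. A call with a number of a shift or a turn outside -1 to 1 is refused whole. A call with a gripper value outside its range is refused whole. The fingers move at their own pace and stop on an object; the grip force is fixed at half the most. Time passes only in rows, so rows that repeat a pose let the fingers close. It gives the time, the measured TCP pose, the force, the opening and the grip force at its end, in the units of the state.
- manip.state(): the state, without advancing time (a new reading comes with each control period).
- manip.grab_frame(name): name is "side" or "top"; returns the picture (420x560x3 uint8, red, green, blue); there is no depth.
- manip.camera_params(name): a dict with "camera_matrix" (3x3 intrinsics, pixels), "extrinsics" (4x4, takes a point from world to camera coordinates). Camera axes: x right, y down, z forward; pixel columns grow to the right and rows downward; lengths in m; the calibration is good to about 2 mm. A picture is of the moment at which its call begins. camera_params takes no time and is no camera call.
- manip.job_done(): hands the job in; it is judged then, once.
The state is a dict: "time": time; "joint_pos": joint angles; "joint_vel": joint speeds; "joint_efforts": joint torques, N m; "tool_pos": TCP position; "tool_rot": TCP orientation; "contact_force": force on the tool from outside, world axes, zero at the start; "ft_torque": the same for the moment, N m; "gripper_width": opening from 0.0 (shut) to 1.0 (fully open); "grasp_force": force on a finger pad.
Only numpy, scipy, OpenCV 4.12 (cv2) and the standard library are available. Lean on these libraries where they do the work, as an engineer would, in place of code of your own. Each camera call takes 0.05 s, during which the arm holds its last target. There are 200 camera calls.

## Working session

There is one attempt and no reset: what is moved stays moved. The work goes in short steps, Python scripts to look and compute and a tool call to move; the robot and the scene stay as the last step left them, time stands still between calls to the robot, and variables do not carry over. Pictures are saved under pics/ and viewed, at most 14 in all, crops included, and the job is handed in when it is done.

Besides the shell and the picture viewer there is one more tool, called after "Emit:" in YAML: its name, and indented under it one key for each argument. send_rows: Moves the arm, as the interface text tells. Shifts and turns lie within -1 to 1; 1 stands for 0.5 m of shift or 1.5 rad of turn. Its arguments: {"type":"object","properties":{"increments":{"type":"array","items":{"type":"object","properties":{"claw":{"type":"number"},"dx":{"type":"number"},"dy":{"type":"number"},"dz":{"type":"number"},"yaw":{"type":"number"}}}}},"required":["increments"]}

```bash
mkdir -p pics; ls; cat > h.py <<'E'
import numpy as np, cv2
from plant import manip
def shot(n,f=None):
    im=manip.grab_frame(n)[:,:,::-1].copy()
    if f: cv2.imwrite('pics/'+f,im)
    return im
def ray(n,u,v,z):
    p=manip.camera_params(n);K=np.array(p['camera_matrix']);T=np.array(p['extrinsics'])
    R,t=T[:3,:3],T[:3,3];c=-R.T@t
    d=R.T@np.linalg.solve(K,np.array([u,v,1.]))
    return c+d*(z-c[2])/d[2]
def proj(n,P):
    p=manip.camera_params(n);K=np.array(p['camera_matrix']);T=np.array(p['extrinsics'])
    q=K@(T[:3,:3]@np.array(P,float)+T[:3,3]);return q[:2]/q[2]
E
python3 - <<'E'
from h import *
np.set_printoptions(precision=4,suppress=True)
a=shot('top','t0.png');b=shot('side','s0.png')
for n in('top','side'):
    p=manip.camera_params(n);T=np.array(p['extrinsics']);print(p['camera_matrix'],-T[:3,:3].T@T[:3,3])
s=manip.state();print(s)
E
```

```text
pics
[[418.6215   0.     285.6531]
 [  0.     418.6215 214.8879]
 [  0.       0.       1.    ]] [ 0.313  -0.0039  1.2025]
[[473.4031   0.     271.4395]
 [  0.     473.4031 204.6036]
 [  0.       0.       1.    ]] [-0.1898  0.8889  0.8374]
{'time': 0.1, 'joint_pos': array([-1.301 ,  0.0533,  1.6142,  0.    ,  1.476 , -0.119 ]), 'joint_vel': array([ 0.0006,  0.0006, -0.0053, -0.0002, -0.0008,  0.0004]), 'joint_efforts': array([  0.0008, -39.4908, -37.136 ,  -0.0001,   0.0039,  -0.    ]), 'tool_pos': array([ 0.2368, -0.5778,  0.2302]), 'tool_rot': array([-0.0009,  0.9812,  0.1932, -0.0001]), 'contact_force': array([ 0.161 , -0.2341, -0.4019]), 'ft_torque': array([-0.0019,  0.0117,  0.0072]), 'grasp_force': 0.0, 'gripper_width': 0.9983108206409864}
```

View pics/t0.png

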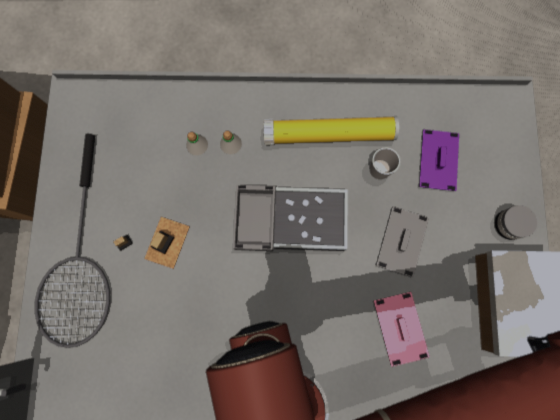

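View pics/s0.png

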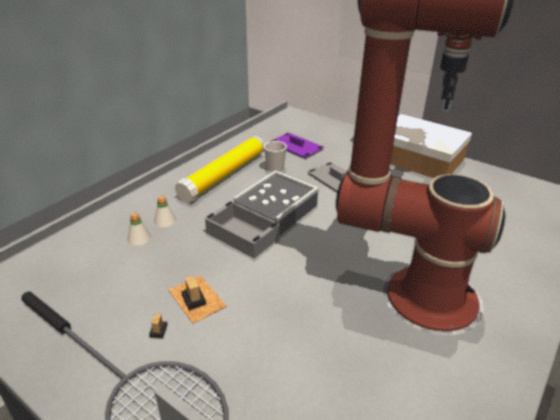

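Top view: the box is at (255,217) and the panel at (310,217), with 8 or so white chips on it. There are two scrapers: one at (164,241) on the cork pad (168,243), and a smaller one at (123,242) on the bare shelf. There are three lids: grey (402,241), purple (440,160) and pink (401,328). The larger scraper and the grey lid fit the description. I'll confirm both in an enlarged crop and measure.

```bash
python3 - <<'E'
from h import *
a=cv2.imread('pics/t0.png')
c1=cv2.resize(a[205:280,100:200],None,fx=4,fy=4,interpolation=cv2.INTER_CUBIC)
c2=cv2.resize(a[200:280,370:440],None,fx=4,fy=4,interpolation=cv2.INTER_CUBIC)
c3=cv2.resize(a[175:257,228:356],None,fx=5,fy=5,interpolation=cv2.INTER_CUBIC)[:, :]
h=np.zeros((600,800,3),np.uint8)
c3=cv2.resize(c3,(450,288));h[0:300,0:400]=c1;h[0:320,420:700]=c2;h[310:598,0:450]=c3
cv2.imwrite('pics/c0.png',h)
E
```

```text
(no output)
```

View pics/c0.png

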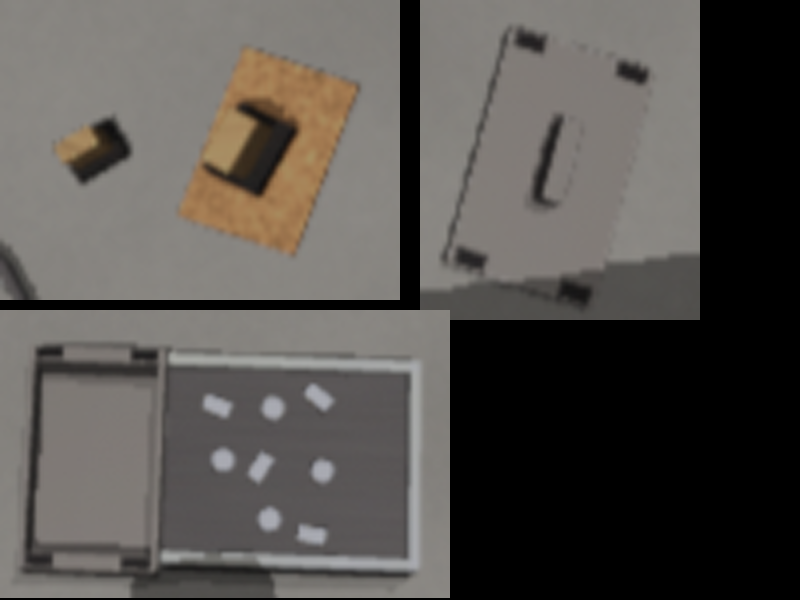

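The crop confirms it. The scraper on the pad is clearly the larger one (about 56 mm), the grey lid has four black marks, and there are 8 chips on the panel. Next I'll measure poses.

```bash
cat > meas.py <<'E'
from h import *
np.set_printoptions(precision=4,suppress=True)
def rect(n,m,z,off=(0,0)):
    c=max(cv2.findContours(m,cv2.RETR_EXTERNAL,cv2.CHAIN_APPROX_NONE)[0],key=cv2.contourArea)
    P=np.array([ray(n,u+off[0],v+off[1],z)[:2] for u,v in c[:,0]]).astype(np.float32)
    return cv2.minAreaRect(P*1000)
def blobs(m,amin=4):
    k,l,st,ce=cv2.connectedComponentsWithStats(m)
    return [(ce[i],st[i,4]) for i in range(1,k) if st[i,4]>=amin]
def hsv(a): return cv2.cvtColor(a,cv2.COLOR_BGR2HSV)
E
python3 - <<'E'
from meas import *
a=cv2.imread('pics/t0.png');H=hsv(a)
# pad
m=((H[...,1]>110)&(H[...,0]<25)&(H[...,2]>60)).astype(np.uint8);m[:, :140]=0;m[:,200:]=0;m[:200]=0;m[280:]=0
m=cv2.morphologyEx(m,cv2.MORPH_CLOSE,np.ones((15,15)));print('pad',rect('top',m,.004))
# black foot
d=(H[...,2]<45).astype(np.uint8);s=np.zeros_like(d);s[225:262,148:185]=d[225:262,148:185]
print('foot dark',blobs(s)); 
# wood grip top
print('grip hsv',H[236:250:2,150:176:3].reshape(-1,3)[:40].tolist())
# lip
g=cv2.cvtColor(a,cv2.COLOR_BGR2GRAY);l=(g>150).astype(np.uint8);L=np.zeros_like(l);L[175:257,265:356]=l[175:257,265:356]
print('lip',rect('top',L,.067));
for c,A in blobs(L,6): print('chip',c,A,ray('top',*c,.063)[:2])
# lid marks
D=(g<60).astype(np.uint8);M=np.zeros_like(D);M[200:280,370:440]=D[200:280,370:440]
for c,A in blobs(M,5): print('lidmark',c,A,ray('top',*c,.013)[:2])
M=np.zeros_like(D);M[178:258,230:280]=D[178:258,230:280]
for c,A in blobs(M,5): print('boxdark',c,A,ray('top',*c,.058)[:2])
E
```

```text
pad ((451.80877685546875, 348.2425842285156), (86.70953369140625, 126.43968200683594), 72.23249816894531)
foot dark [(array([166.1101, 242.7615]), np.int32(109))]
grip hsv [[17, 13, 133], [16, 97, 152], [18, 109, 164], [17, 109, 164], [17, 111, 158], [16, 117, 50], [6, 40, 32], [10, 65, 47], [15, 134, 114], [17, 13, 134], [17, 111, 161], [18, 108, 165], [18, 108, 166], [18, 116, 117], [17, 120, 53], [9, 46, 39], [0, 23, 34], [14, 133, 113], [16, 21, 135], [18, 109, 164], [18, 105, 167], [18, 104, 167], [16, 120, 70], [16, 120, 53], [8, 27, 38], [8, 41, 25], [16, 126, 160], [15, 62, 136], [19, 104, 167], [19, 104, 167], [18, 107, 157], [16, 127, 56], [16, 94, 46], [10, 21, 36], [14, 137, 65], [16, 127, 165], [16, 91, 146], [18, 104, 167], [18, 104, 167], [17, 120, 102]]
lip ((519.8644409179688, -62.87107849121094), (198.91726684570312, 164.17007446289062), 88.7574691772461)
chip [327.5702 213.3596] 356 [ 0.5321 -0.1094]
chip [318.2609 199.4348] 23 [ 0.5712 -0.0835]
chip [289.1818 201.9545] 22 [ 0.5627 -0.0026]
chip [305.2105 202.3684] 19 [ 0.5622 -0.0472]
chip [291.0909 217.0909] 22 [ 0.5199 -0.0085]
chip [301.5217 219.2609] 23 [ 0.5143 -0.0375]
chip [319.2105 220.3684] 19 [ 0.512  -0.0863]
chip [304.0909 234.0909] 22 [ 0.4731 -0.0449]
chip [315.9565 238.5652] 23 [ 0.4613 -0.0775]
chip [276.2222 244.5556] 9 [0.443 0.031]
lidmark [397.3158 210.1579] 19 [ 0.5544 -0.3156]
lidmark [422.75 217.95] 20 [ 0.5326 -0.388 ]
lidmark [401.125 239.95 ] 40 [ 0.4678 -0.3237]
lidmark [382.3  264.55] 20 [ 0.397  -0.2683]
lidmark [408.0213 272.8936] 47 [ 0.3748 -0.34  ]
boxdark [242.  186.5] 14 [0.6062 0.1311]
boxdark [269.  187.5] 14 [0.6045 0.0549]
boxdark [244.6798 208.5618] 178 [0.5429 0.1213]
boxdark [266.3125 246.6875] 16 [0.4372 0.0582]
boxdark [272.0426 249.9574] 47 [0.4285 0.0422]
```

```bash
cat >> h.py <<'E'
def toolyaw(s):
    w,x,y,z=s['tool_rot'];return np.arctan2(2*(x*y+w*z),1-2*(y*y+z*z))
def plan(x,y,z,yawdeg):
    "increments (units) to world TCP pose; yaw modulo 180"
    s=manip.state();p=s['tool_pos'];a=toolyaw(s)
    d=np.array([x,y,z])-p
    dx=(np.cos(a)*d[0]+np.sin(a)*d[1])/.5; dy=(np.sin(a)*d[0]-np.cos(a)*d[1])/.5
    t=(np.deg2rad(yawdeg)-a+np.pi/2)%np.pi-np.pi/2
    print('dx %.4f dy %.4f dz %.4f yaw %.4f'%(dx,dy,-d[2]/.5,-t/1.5),'toolyaw %.2f'%np.degrees(a),'j6 %.2f'%s['joint_pos'][5])
def st():
    s=manip.state();print('t',round(s['time'],2),'p',s['tool_pos'].round(4),'yaw',round(np.degrees(toolyaw(s)),2),'F',s['contact_force'].round(1),'w',round(s['gripper_width'],3),'g',round(s['grasp_force'],1))
E
cat >> meas.py <<'E'
def scraper(a,zt=.064,box=(140,200,200,280)):
    H=hsv(a);u0,u1,v0,v1=box
    m=((H[...,1]>80)&(H[...,1]<123)&(H[...,2]>135)&(H[...,0]>=16)&(H[...,0]<=21)).astype(np.uint8)
    M=np.zeros_like(m);M[v0:v1,u0:u1]=m[v0:v1,u0:u1];M=cv2.morphologyEx(M,cv2.MORPH_OPEN,np.ones((3,3)))
    k,l,stt,ce=cv2.connectedComponentsWithStats(M);i=1+np.argmax(stt[1:,4])
    # upsample mask boundary -> rect, second moments
    vs,us=np.nonzero(l==i);P=np.array([ray('top',u,v,zt)[:2] for u,v in zip(us,vs)])
    c=P.mean(0);w,V=np.linalg.eigh(np.cov(P.T));ax=V[:,1]*np.sign(V[0,1])
    print('scraper',len(P),'px',ce[i],'c',c,'yaw',np.degrees(np.arctan2(ax[1],ax[0])),'size',np.sqrt(12*w)*1000)
E
python3 - <<'E'
from meas import *
a=cv2.imread('pics/t0.png');scraper(a)
H=hsv(a);d=(H[...,2]<45).astype(np.uint8);s=np.zeros_like(d);s[225:262,148:185]=d[225:262,148:185]
for f in ((.454,.349),):
  pass
st()
# side view, scraper
b=cv2.imread('pics/s0.png');print(proj('side',(.4518,.3482,.064)),proj('top',(.4518,.3482,.064)))
plan(.452,.348,.20,-18)
E
```

```text
scraper 120 px [156.2583 238.9167] c [0.453  0.3603] yaw -17.373628981892445 size [23.7317 37.9439]
t 0.1 p [ 0.2368 -0.5778  0.2302] yaw 22.28 F [ 0.2 -0.2 -0.4] w 0.998 g 0.0
[193.7243 278.1112] [160.6184 239.4003]
dx 1.1002 dy -1.5503 dz 0.0604 yaw 0.4686 toolyaw 22.28 j6 -0.12
```

```bash
python3 - <<'E'
from h import *
plan(.45,-.05,.22,-17.5)
print(proj('top',(.4464,.339,.02)))
E
```

```text
dx 0.7948 dy -0.8152 dz 0.0204 yaw 0.4628 toolyaw 22.28 j6 -0.12
[168.34554418 243.29381441]
```

Emit:
send_rows:
  increments:
    - {"dx": 0.79,"dy": -0.81,"dz": 0.02,"yaw": 0.463,"claw": -1}
    - {"dx": 0.79,"dy": -0.81,"dz": 0.02,"yaw": 0.463,"claw": -1}
    - {"dx": 0.79,"dy": -0.81,"dz": 0.02,"yaw": 0.463,"claw": -1}
    - {"dx": 0.79,"dy": -0.81,"dz": 0.02,"yaw": 0.463,"claw": -1}
    - {"dx": 0.79,"dy": -0.81,"dz": 0.02,"yaw": 0.463,"claw": -1}
    - {"dx": 0.79,"dy": -0.81,"dz": 0.02,"yaw": 0.463,"claw": -1}
    - {"dx": 0.79,"dy": -0.81,"dz": 0.02,"yaw": 0.463,"claw": -1}
    - {"dx": 0.79,"dy": -0.81,"dz": 0.02,"yaw": 0.463,"claw": -1}
    - {"dx": 0.79,"dy": -0.81,"dz": 0.02,"yaw": 0.463,"claw": -1}
    - {"dx": 0.79,"dy": -0.81,"dz": 0.02,"yaw": 0.463,"claw": -1}
    - {"dx": 0.79,"dy": -0.81,"dz": 0.02,"yaw": 0.463,"claw": -1}
    - {"dx": 0.79,"dy": -0.81,"dz": 0.02,"yaw": 0.463,"claw": -1}

```text
time: 1.6
tool_pos: [0.4486, -0.0549, 0.2211]
tool_rot: [0.0, 0.988, -0.153, -0.0]
contact_force: [0.6, -0.5, -0.2]
gripper_width: 0.997
grasp_force: 0.0
```

```bash
python3 - <<'E'
from meas import *
from h import *
st();a=shot('top','t1.png');scraper(a);b=shot('side','s1.png')
plan(.453,.359,.13,-17.5)
H=hsv(b);m=((H[...,1]>90)&(H[...,0]<25)&(H[...,2]>60)).astype(np.uint8)
v,u=np.nonzero(m[260:330,160:235]);print(H[280:300:3,184:204:3].tolist())
E
```

```text
t 1.6 p [ 0.4486 -0.0549  0.2211] yaw -17.63 F [ 0.6 -0.5 -0.2] w 0.997 g 0.0
scraper 118 px [156.3136 238.9576] c [0.4528 0.3601] yaw -17.86761260624814 size [23.4006 38.232 ]
dx -0.2431 dy -0.7918 dz 0.1825 yaw -0.0019 toolyaw -17.67 j6 1.59
[[[15, 43, 189], [19, 123, 235], [20, 124, 237], [20, 125, 239], [18, 139, 238], [16, 144, 229], [16, 144, 229]], [[14, 122, 225], [17, 134, 200], [20, 124, 239], [21, 122, 241], [19, 129, 236], [16, 148, 231], [17, 140, 238]], [[16, 150, 230], [16, 126, 132], [20, 125, 237], [20, 123, 237], [18, 127, 228], [15, 145, 214], [17, 144, 237]], [[15, 146, 187], [17, 120, 100], [17, 129, 166], [17, 131, 160], [16, 129, 160], [15, 120, 134], [17, 144, 238]], [[173, 33, 61], [15, 102, 80], [16, 120, 128], [17, 127, 149], [16, 132, 158], [17, 113, 113], [14, 143, 200]], [[171, 30, 60], [15, 61, 50], [16, 124, 111], [17, 134, 147], [17, 127, 156], [16, 119, 131], [13, 107, 105]], [[14, 103, 77], [26, 33, 54], [16, 122, 96], [17, 127, 145], [17, 129, 150], [16, 111, 124], [10, 25, 61]]]
```

Emit:
send_rows:
  increments:
    - {"dx": -0.243,"dy": -0.792,"dz": 0.18,"yaw": 0,"claw": -1}
    - {"dx": -0.243,"dy": -0.792,"dz": 0.18,"yaw": 0,"claw": -1}
    - {"dx": -0.243,"dy": -0.792,"dz": 0.18,"yaw": 0,"claw": -1}
    - {"dx": -0.243,"dy": -0.792,"dz": 0.18,"yaw": 0,"claw": -1}
    - {"dx": -0.243,"dy": -0.792,"dz": 0.18,"yaw": 0,"claw": -1}
    - {"dx": -0.243,"dy": -0.792,"dz": 0.18,"yaw": 0,"claw": -1}
    - {"dx": -0.243,"dy": -0.792,"dz": 0.18,"yaw": 0,"claw": -1}
    - {"dx": -0.243,"dy": -0.792,"dz": 0.18,"yaw": 0,"claw": -1}
    - {"dx": -0.243,"dy": -0.792,"dz": 0.18,"yaw": 0,"claw": -1}
    - {"dx": -0.243,"dy": -0.792,"dz": 0.18,"yaw": 0,"claw": -1}

```text
time: 2.95
tool_pos: [0.453, 0.3591, 0.1318]
tool_rot: [-0.0, 0.988, -0.153, 0.0]
contact_force: [-0.4, 0.1, -0.1]
gripper_width: 0.999
grasp_force: 0.0
```

```bash
python3 - <<'E'
from h import *
st();plan(.453,.359,.026,-17.6);b=shot('side');cv2.imwrite('pics/s2.png',cv2.resize(b[180:340,120:280],None,fx=3.5,fy=3.5,interpolation=cv2.INTER_CUBIC))
E
```

```text
t 2.95 p [0.453  0.3591 0.1318] yaw -17.65 F [-0.4  0.1 -0.1] w 0.999 g 0.0
dx 0.0001 dy 0.0001 dz 0.2116 yaw -0.0005 toolyaw -17.65 j6 2.42
```

View pics/s2.png

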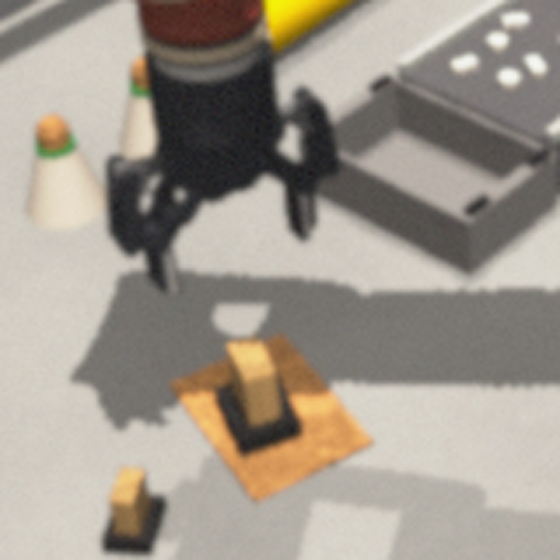

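The fingers are aligned above the large scraper, which is at about (195,290) in the full image. The fingers straddle its thin sides. Descend and grip.

Emit:
send_rows:
  increments:
    - {"dz": 0.08,"claw": -1}
    - {"dz": 0.16,"claw": -1}
    - {"dz": 0.21,"claw": -1}
    - {"dz": 0.21,"claw": -1}
    - {"dz": 0.21,"claw": -1}
    - {"dz": 0.21,"claw": 1}
    - {"dz": 0.21,"claw": 1}
    - {"dz": 0.21,"claw": 1}
    - {"dz": 0.21,"claw": 1}
    - {"dz": 0.21,"claw": 1}
    - {"dz": 0.21,"claw": 1}
    - {"dz": 0.21,"claw": 1}
    - {"dz": 0.21,"claw": 1}

```text
invalid input
```

```bash
python3 - <<'E'
from h import *
st();a=shot('top')
E
```

```text
t 3.0 p [0.4529 0.3592 0.1319] yaw -17.64 F [ 0.1  0.1 -0.2] w 0.997 g 0.0
```

Emit:
send_rows:
  increments:
    - {"dx": 0,"dy": 0,"yaw": 0,"dz": 0.08,"claw": -1}
    - {"dx": 0,"dy": 0,"yaw": 0,"dz": 0.16,"claw": -1}
    - {"dx": 0,"dy": 0,"yaw": 0,"dz": 0.21,"claw": -1}
    - {"dx": 0,"dy": 0,"yaw": 0,"dz": 0.21,"claw": -1}
    - {"dx": 0,"dy": 0,"yaw": 0,"dz": 0.21,"claw": 1}
    - {"dx": 0,"dy": 0,"yaw": 0,"dz": 0.21,"claw": 1}
    - {"dx": 0,"dy": 0,"yaw": 0,"dz": 0.21,"claw": 1}
    - {"dx": 0,"dy": 0,"yaw": 0,"dz": 0.21,"claw": 1}
    - {"dx": 0,"dy": 0,"yaw": 0,"dz": 0.21,"claw": 1}
    - {"dx": 0,"dy": 0,"yaw": 0,"dz": 0.21,"claw": 1}
    - {"dx": 0,"dy": 0,"yaw": 0,"dz": 0.21,"claw": 1}
    - {"dx": 0,"dy": 0,"yaw": 0,"dz": 0.21,"claw": 1}

```text
time: 4.55
tool_pos: [0.453, 0.3609, 0.0275]
tool_rot: [-0.001, 0.988, -0.152, 0.001]
contact_force: [-0.3, 0.1, 6.6]
gripper_width: 0.249
grasp_force: 59.8
```

```bash
python3 - <<'E'
from h import *
st();plan(.453,.359,.12,-17.6)
E
```

```text
t 4.55 p [0.453  0.3609 0.0275] yaw -17.51 F [-0.3  0.1  6.6] w 0.249 g 59.8
dx 0.0011 dy 0.0036 dz -0.1850 yaw 0.0011 toolyaw -17.51 j6 2.42
```

```bash
cat >> h.py <<'E'
C=np.array([.520,-.0629]);Y=-1.24
def pan(x,y):
    a=np.deg2rad(Y);return C+np.array([[np.cos(a),-np.sin(a)],[np.sin(a),np.cos(a)]])@[x,y]
E
python3 - <<'E'
from h import *
for x in(.045,0,-.045): print(pan(x,-.064),pan(x,.113))
plan(*pan(0.045,-.064),.125,Y)
E
```

```text
[ 0.56360448 -0.12785883] [0.56743483 0.04909972]
[ 0.51861501 -0.12688501] [0.52244536 0.05007354]
[ 0.47362555 -0.12591119] [0.4774559  0.05104736]
dx 0.5050 dy 0.8657 dz -0.1950 yaw -0.1893 toolyaw -17.51 j6 2.42
```

Emit:
send_rows:
  increments:
    - {"dx": 0,"dy": 0,"yaw": 0,"dz": -0.06,"claw": 1}
    - {"dx": 0,"dy": 0,"yaw": 0,"dz": -0.12,"claw": 1}
    - {"dx": 0,"dy": 0,"yaw": 0,"dz": -0.2,"claw": 1}
    - {"dx": 0,"dy": 0,"yaw": 0,"dz": -0.2,"claw": 1}
    - {"dx": 0,"dy": 0,"yaw": 0,"dz": -0.2,"claw": 1}

```text
time: 5.18
tool_pos: [0.4513, 0.3599, 0.1247]
tool_rot: [0.001, 0.988, -0.152, -0.001]
contact_force: [0.4, 1.1, -2.2]
gripper_width: 0.248
grasp_force: 59.2
```

```bash
python3 - <<'E'
from h import *
st();plan(*pan(0.045,-.064),.125,Y)
E
```

```text
t 5.17 p [0.4513 0.3599 0.1247] yaw -17.51 F [ 0.4  1.1 -2.2] w 0.248 g 59.2
dx 0.5077 dy 0.8627 dz -0.0006 yaw -0.1894 toolyaw -17.51 j6 2.42
```

Emit:
send_rows:
  increments:
    - {"dx": 0.1,"dy": 0.17,"dz": 0,"yaw": -0.04,"claw": 1}
    - {"dx": 0.15,"dy": 0.26,"dz": 0,"yaw": -0.06,"claw": 1}
    - {"dx": 0.2,"dy": 0.34,"dz": 0,"yaw": -0.08,"claw": 1}
    - {"dx": 0.25,"dy": 0.43,"dz": 0,"yaw": -0.1,"claw": 1}
    - {"dx": 0.3,"dy": 0.52,"dz": 0,"yaw": -0.12,"claw": 1}
    - {"dx": 0.35,"dy": 0.6,"dz": 0,"yaw": -0.14,"claw": 1}
    - {"dx": 0.4,"dy": 0.69,"dz": 0,"yaw": -0.16,"claw": 1}
    - {"dx": 0.45,"dy": 0.78,"dz": 0,"yaw": -0.18,"claw": 1}
    - {"dx": 0.508,"dy": 0.863,"dz": 0,"yaw": -0.189,"claw": 1}
    - {"dx": 0.508,"dy": 0.863,"dz": 0,"yaw": -0.189,"claw": 1}
    - {"dx": 0.508,"dy": 0.863,"dz": 0,"yaw": -0.189,"claw": 1}
    - {"dx": 0.508,"dy": 0.863,"dz": 0,"yaw": -0.189,"claw": 1}

```text
time: 6.68
tool_pos: [0.5637, -0.1262, 0.1251]
tool_rot: [-0.0, 1.0, -0.01, -0.001]
contact_force: [0.5, 0.2, -0.7]
gripper_width: 0.25
grasp_force: 59.7
```

```bash
python3 - <<'E'
from h import *
st();plan(*pan(0.045,-.064),.079,Y);b=shot('side')
cv2.imwrite('pics/s3.png',cv2.resize(b[120:260,190:350],None,fx=4,fy=4,interpolation=cv2.INTER_CUBIC))
E
```

```text
t 6.67 p [ 0.5637 -0.1262  0.1251] yaw -1.2 F [ 0.5  0.2 -0.7] w 0.25 g 59.7
dx -0.0001 dy 0.0034 dz 0.0921 yaw 0.0005 toolyaw -1.20 j6 1.24
```

View pics/s3.png

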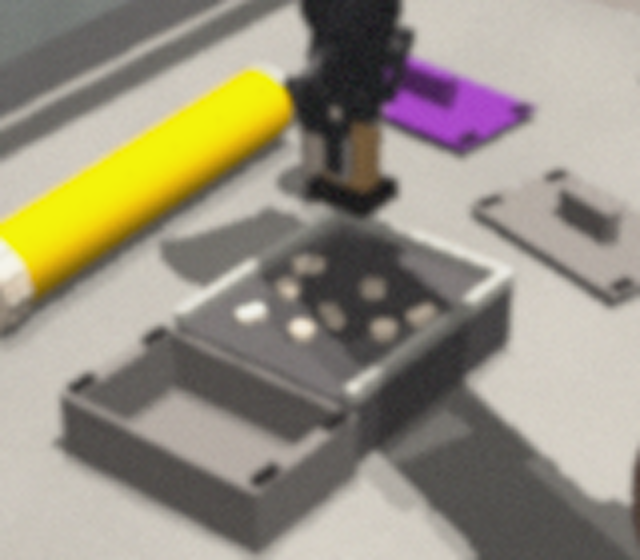

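The scraper is held upright over the back left part of the panel, with the chips in front of it. Lower it.

Emit:
send_rows:
  increments:
    - {"dx": 0,"dy": 0.002,"yaw": 0,"dz": 0.04,"claw": 1}
    - {"dx": 0,"dy": 0.002,"yaw": 0,"dz": 0.07,"claw": 1}
    - {"dx": 0,"dy": 0.002,"yaw": 0,"dz": 0.085,"claw": 1}
    - {"dx": 0,"dy": 0.002,"yaw": 0,"dz": 0.092,"claw": 1}
    - {"dx": 0,"dy": 0.002,"yaw": 0,"dz": 0.092,"claw": 1}

```text
time: 7.35
tool_pos: [0.5646, -0.1286, 0.0802]
tool_rot: [-0.0, 1.0, -0.011, -0.0]
contact_force: [-0.2, -1.3, -2.0]
gripper_width: 0.247
grasp_force: 59.8
```

```bash
python3 - <<'E'
from h import *
st();plan(*pan(0.045,.115),.079,Y)
E
```

```text
t 7.35 p [ 0.5646 -0.1286  0.0802] yaw -1.27 F [-0.2 -1.3 -2. ] w 0.247 g 59.8
dx -0.0022 dy -0.3594 dz 0.0024 yaw -0.0004 toolyaw -1.27 j6 1.24
```

Emit:
send_rows:
  increments:
    - {"dx": 0,"dy": -0.02,"dz": 0.001,"yaw": 0,"claw": 1}
    - {"dx": 0,"dy": -0.04,"dz": 0.001,"yaw": 0,"claw": 1}
    - {"dx": 0,"dy": -0.06,"dz": 0.001,"yaw": 0,"claw": 1}
    - {"dx": 0,"dy": -0.08,"dz": 0.001,"yaw": 0,"claw": 1}
    - {"dx": 0,"dy": -0.1,"dz": 0.001,"yaw": 0,"claw": 1}
    - {"dx": 0,"dy": -0.12,"dz": 0.001,"yaw": 0,"claw": 1}
    - {"dx": 0,"dy": -0.14,"dz": 0.001,"yaw": 0,"claw": 1}
    - {"dx": 0,"dy": -0.16,"dz": 0.001,"yaw": 0,"claw": 1}
    - {"dx": 0,"dy": -0.18,"dz": 0.001,"yaw": 0,"claw": 1}
    - {"dx": 0,"dy": -0.2,"dz": 0.001,"yaw": 0,"claw": 1}
    - {"dx": 0,"dy": -0.22,"dz": 0.001,"yaw": 0,"claw": 1}
    - {"dx": 0,"dy": -0.24,"dz": 0.001,"yaw": 0,"claw": 1}
    - {"dx": 0,"dy": -0.26,"dz": 0.001,"yaw": 0,"claw": 1}
    - {"dx": 0,"dy": -0.28,"dz": 0.001,"yaw": 0,"claw": 1}
    - {"dx": 0,"dy": -0.3,"dz": 0.001,"yaw": 0,"claw": 1}
    - {"dx": 0,"dy": -0.32,"dz": 0.001,"yaw": 0,"claw": 1}
    - {"dx": 0,"dy": -0.34,"dz": 0.001,"yaw": 0,"claw": 1}
    - {"dx": 0,"dy": -0.36,"dz": 0.001,"yaw": 0,"claw": 1}
    - {"dx": 0,"dy": -0.36,"dz": 0.001,"yaw": 0,"claw": 1}

```text
time: 9.72
tool_pos: [0.5685, 0.0521, 0.0798]
tool_rot: [0.0, 1.0, -0.011, -0.0]
contact_force: [-0.4, 0.1, -1.3]
gripper_width: 0.257
grasp_force: 59.7
```

```bash
python3 - <<'E'
from h import *
st();b=shot('side')
cv2.imwrite('pics/s4.png',cv2.resize(b[120:260,190:350],None,fx=4,fy=4,interpolation=cv2.INTER_CUBIC))
plan(*pan(0,-.064),.12,Y)
E
```

```text
t 9.72 p [0.5685 0.0521 0.0798] yaw -1.21 F [-0.4  0.1 -1.3] w 0.257 g 59.7
dx -0.0922 dy 0.3592 dz -0.0804 yaw 0.0001 toolyaw -1.23 j6 1.55
```

View pics/s4.png

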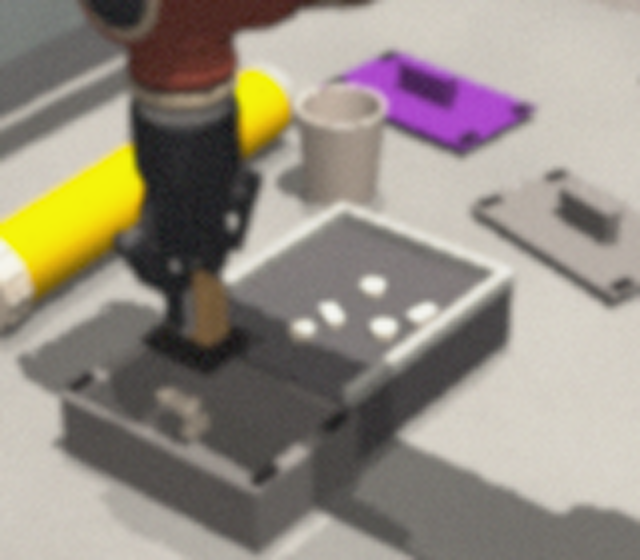

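The first lane is clear: three chips are in the box and five are left on the panel. Back to the start for the middle lane.

Emit:
send_rows:
  increments:
    - {"dx": 0,"dy": 0,"dz": -0.08,"yaw": 0,"claw": 1}
    - {"dx": 0,"dy": 0,"dz": -0.08,"yaw": 0,"claw": 1}
    - {"dx": -0.03,"dy": 0.12,"dz": -0.08,"yaw": 0,"claw": 1}
    - {"dx": -0.06,"dy": 0.24,"dz": -0.08,"yaw": 0,"claw": 1}
    - {"dx": -0.092,"dy": 0.359,"dz": -0.08,"yaw": 0,"claw": 1}
    - {"dx": -0.092,"dy": 0.359,"dz": -0.08,"yaw": 0,"claw": 1}
    - {"dx": -0.092,"dy": 0.359,"dz": -0.06,"yaw": 0,"claw": 1}
    - {"dx": -0.092,"dy": 0.359,"dz": -0.03,"yaw": 0,"claw": 1}
    - {"dx": -0.092,"dy": 0.359,"dz": -0.01,"yaw": 0,"claw": 1}
    - {"dx": -0.092,"dy": 0.359,"dz": 0.0,"yaw": 0,"claw": 1}
    - {"dx": -0.092,"dy": 0.359,"dz": 0.0,"yaw": 0,"claw": 1}

```text
time: 11.15
tool_pos: [0.5187, -0.1266, 0.0795]
tool_rot: [-0.0, 1.0, -0.011, -0.0]
contact_force: [0.4, 0.4, -1.0]
gripper_width: 0.252
grasp_force: 62.9
```

```bash
python3 - <<'E'
from h import *
st();plan(*pan(0.0,.115),.079,Y)
E
```

```text
t 11.15 p [ 0.5187 -0.1266  0.0795] yaw -1.22 F [ 0.4  0.4 -1. ] w 0.252 g 62.9
dx -0.0001 dy -0.3574 dz 0.0010 yaw 0.0002 toolyaw -1.22 j6 1.21
```

Emit:
send_rows:
  increments:
    - {"dx": 0,"dy": -0.02,"dz": 0.001,"yaw": 0,"claw": 1}
    - {"dx": 0,"dy": -0.04,"dz": 0.001,"yaw": 0,"claw": 1}
    - {"dx": 0,"dy": -0.06,"dz": 0.001,"yaw": 0,"claw": 1}
    - {"dx": 0,"dy": -0.08,"dz": 0.001,"yaw": 0,"claw": 1}
    - {"dx": 0,"dy": -0.1,"dz": 0.001,"yaw": 0,"claw": 1}
    - {"dx": 0,"dy": -0.12,"dz": 0.001,"yaw": 0,"claw": 1}
    - {"dx": 0,"dy": -0.14,"dz": 0.001,"yaw": 0,"claw": 1}
    - {"dx": 0,"dy": -0.16,"dz": 0.001,"yaw": 0,"claw": 1}
    - {"dx": 0,"dy": -0.18,"dz": 0.001,"yaw": 0,"claw": 1}
    - {"dx": 0,"dy": -0.2,"dz": 0.001,"yaw": 0,"claw": 1}
    - {"dx": 0,"dy": -0.22,"dz": 0.001,"yaw": 0,"claw": 1}
    - {"dx": 0,"dy": -0.24,"dz": 0.001,"yaw": 0,"claw": 1}
    - {"dx": 0,"dy": -0.26,"dz": 0.001,"yaw": 0,"claw": 1}
    - {"dx": 0,"dy": -0.28,"dz": 0.001,"yaw": 0,"claw": 1}
    - {"dx": 0,"dy": -0.3,"dz": 0.001,"yaw": 0,"claw": 1}
    - {"dx": 0,"dy": -0.32,"dz": 0.001,"yaw": 0,"claw": 1}
    - {"dx": 0,"dy": -0.34,"dz": 0.001,"yaw": 0,"claw": 1}
    - {"dx": 0,"dy": -0.36,"dz": 0.001,"yaw": 0,"claw": 1}
    - {"dx": 0,"dy": -0.36,"dz": 0.001,"yaw": 0,"claw": 1}

```text
time: 13.52
tool_pos: [0.5226, 0.0536, 0.0793]
tool_rot: [0.0, 1.0, -0.011, -0.0]
contact_force: [0.2, -0.8, -1.1]
gripper_width: 0.245
grasp_force: 62.8
```

```bash
python3 - <<'E'
from h import *
st();plan(*pan(-.046,-.064),.079,Y)
E
```

```text
t 13.53 p [0.5226 0.0536 0.0793] yaw -1.21 F [ 0.2 -0.8 -1.1] w 0.245 g 62.8
dx -0.0923 dy 0.3610 dz 0.0006 yaw 0.0004 toolyaw -1.21 j6 1.55
```

Emit:
send_rows:
  increments:
    - {"dx": 0,"dy": 0,"dz": -0.08,"yaw": 0,"claw": 1}
    - {"dx": 0,"dy": 0,"dz": -0.08,"yaw": 0,"claw": 1}
    - {"dx": -0.03,"dy": 0.12,"dz": -0.08,"yaw": 0,"claw": 1}
    - {"dx": -0.06,"dy": 0.24,"dz": -0.08,"yaw": 0,"claw": 1}
    - {"dx": -0.092,"dy": 0.361,"dz": -0.08,"yaw": 0,"claw": 1}
    - {"dx": -0.092,"dy": 0.361,"dz": -0.08,"yaw": 0,"claw": 1}
    - {"dx": -0.092,"dy": 0.361,"dz": -0.06,"yaw": 0,"claw": 1}
    - {"dx": -0.092,"dy": 0.361,"dz": -0.03,"yaw": 0,"claw": 1}
    - {"dx": -0.092,"dy": 0.361,"dz": -0.01,"yaw": 0,"claw": 1}
    - {"dx": -0.092,"dy": 0.361,"dz": 0.0,"yaw": 0,"claw": 1}
    - {"dx": -0.092,"dy": 0.361,"dz": 0.0,"yaw": 0,"claw": 1}

```text
time: 14.9
tool_pos: [0.473, -0.1257, 0.0789]
tool_rot: [-0.0, 1.0, -0.011, 0.0]
contact_force: [4.1, 1.6, -2.6]
gripper_width: 0.249
grasp_force: 62.9
```

```bash
python3 - <<'E'
from h import *
st();plan(*pan(-.046,.115),.079,Y)
b=shot('side')
cv2.imwrite('pics/s5.png',cv2.resize(b[120:260,190:350],None,fx=4,fy=4,interpolation=cv2.INTER_CUBIC))
E
```

```text
t 14.9 p [ 0.473  -0.1257  0.0789] yaw -1.22 F [ 4.1  1.6 -2.6] w 0.249 g 62.9
dx -0.0007 dy -0.3575 dz -0.0003 yaw 0.0003 toolyaw -1.22 j6 1.18
```

View pics/s5.png

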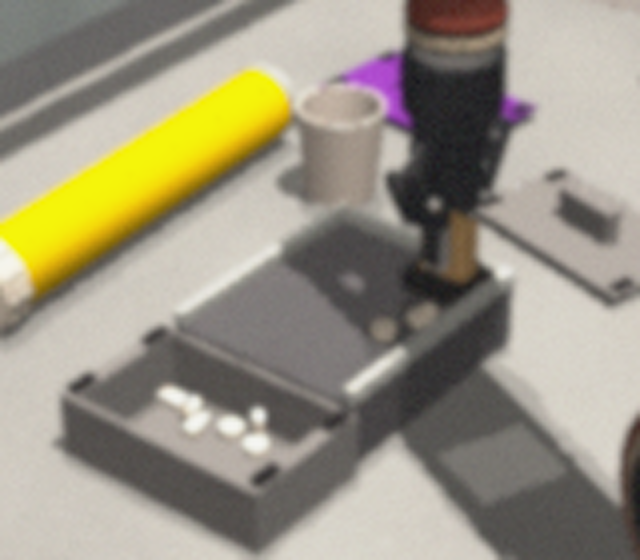

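Six chips are in the box and two are left beside the near lip, at (384,327) and (423,313). The pale patch at (352,282) is probably light falling through the gripper; I'll check it afterwards. The scraper lightly touches the side lip, so I'll shift it 1.5 mm inward.

Emit:
send_rows:
  increments:
    - {"dx": 0.003,"dy": -0.02,"dz": 0.0,"yaw": 0,"claw": 1}
    - {"dx": 0.003,"dy": -0.04,"dz": 0.0,"yaw": 0,"claw": 1}
    - {"dx": 0.003,"dy": -0.06,"dz": 0.0,"yaw": 0,"claw": 1}
    - {"dx": 0.003,"dy": -0.08,"dz": 0.0,"yaw": 0,"claw": 1}
    - {"dx": 0.003,"dy": -0.1,"dz": 0.0,"yaw": 0,"claw": 1}
    - {"dx": 0.003,"dy": -0.12,"dz": 0.0,"yaw": 0,"claw": 1}
    - {"dx": 0.003,"dy": -0.14,"dz": 0.0,"yaw": 0,"claw": 1}
    - {"dx": 0.003,"dy": -0.16,"dz": 0.0,"yaw": 0,"claw": 1}
    - {"dx": 0.003,"dy": -0.18,"dz": 0.0,"yaw": 0,"claw": 1}
    - {"dx": 0.003,"dy": -0.2,"dz": 0.0,"yaw": 0,"claw": 1}
    - {"dx": 0.003,"dy": -0.22,"dz": 0.0,"yaw": 0,"claw": 1}
    - {"dx": 0.003,"dy": -0.24,"dz": 0.0,"yaw": 0,"claw": 1}
    - {"dx": 0.003,"dy": -0.26,"dz": 0.0,"yaw": 0,"claw": 1}
    - {"dx": 0.003,"dy": -0.28,"dz": 0.0,"yaw": 0,"claw": 1}
    - {"dx": 0.003,"dy": -0.3,"dz": 0.0,"yaw": 0,"claw": 1}
    - {"dx": 0.003,"dy": -0.32,"dz": 0.0,"yaw": 0,"claw": 1}
    - {"dx": 0.003,"dy": -0.34,"dz": 0.0,"yaw": 0,"claw": 1}
    - {"dx": 0.003,"dy": -0.36,"dz": 0.0,"yaw": 0,"claw": 1}
    - {"dx": 0.003,"dy": -0.36,"dz": 0.0,"yaw": 0,"claw": 1}

```text
time: 17.32
tool_pos: [0.478, 0.0541, 0.0792]
tool_rot: [0.0, 1.0, -0.011, -0.0]
contact_force: [1.4, 0.6, -1.1]
gripper_width: 0.247
grasp_force: 63.0
```

```bash
python3 - <<'E'
from h import *
st();plan(.4518,.3482,.12,-17.8)
E
```

```text
t 17.32 p [0.478  0.0541 0.0792] yaw -1.21 F [ 1.4  0.6 -1.1] w 0.247 g 63.0
dx -0.0648 dy -0.5870 dz -0.0815 yaw 0.1931 toolyaw -1.21 j6 1.55
```

Emit:
send_rows:
  increments:
    - {"dx": 0,"dy": 0,"dz": -0.08,"yaw": 0,"claw": 1}
    - {"dx": 0,"dy": 0,"dz": -0.08,"yaw": 0,"claw": 1}
    - {"dx": -0.01,"dy": -0.1,"dz": -0.08,"yaw": 0.03,"claw": 1}
    - {"dx": -0.02,"dy": -0.2,"dz": -0.08,"yaw": 0.06,"claw": 1}
    - {"dx": -0.03,"dy": -0.3,"dz": -0.08,"yaw": 0.1,"claw": 1}
    - {"dx": -0.04,"dy": -0.4,"dz": -0.08,"yaw": 0.13,"claw": 1}
    - {"dx": -0.05,"dy": -0.5,"dz": -0.08,"yaw": 0.16,"claw": 1}
    - {"dx": -0.065,"dy": -0.587,"dz": -0.08,"yaw": 0.193,"claw": 1}
    - {"dx": -0.065,"dy": -0.587,"dz": -0.08,"yaw": 0.193,"claw": 1}
    - {"dx": -0.065,"dy": -0.587,"dz": -0.08,"yaw": 0.193,"claw": 1}

```text
time: 18.58
tool_pos: [0.4516, 0.3468, 0.118]
tool_rot: [0.001, 0.988, -0.155, -0.001]
contact_force: [0.1, -0.6, -1.2]
gripper_width: 0.252
grasp_force: 62.9
```

```bash
python3 - <<'E'
from h import *
st();plan(.4518,.3482,.0275,-17.8)
b=shot('side');a=shot('top','t6.png')
c1=cv2.resize(b[120:310,150:350],None,fx=2.8,fy=2.8,interpolation=cv2.INTER_CUBIC)
cv2.imwrite('pics/s6.png',c1)
E
```

```text
t 18.57 p [0.4516 0.3468 0.118 ] yaw -17.84 F [ 0.1 -0.6 -1.2] w 0.252 g 62.9
dx -0.0005 dy -0.0028 dz 0.1811 yaw -0.0004 toolyaw -17.84 j6 2.41
```

View pics/s6.png

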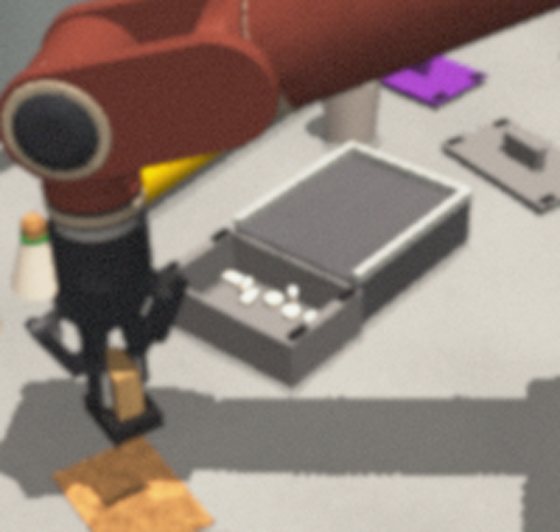

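```bash
python3 - <<'E'
from meas import *
a=cv2.imread('pics/t6.png');b=shot('side')
g=cv2.cvtColor(a,cv2.COLOR_BGR2GRAY)
for c,A in blobs((g[175:257,232:350]>140).astype(np.uint8),6): print(c+[232,175],A,ray('top',*(c+[232,175]),.01)[:2])
h=np.hstack([cv2.resize(a[175:257,228:290],(400,529),interpolation=cv2.INTER_CUBIC),cv2.resize(b[195:260,210:285],(400,529),interpolation=cv2.INTER_CUBIC)])
cv2.imwrite('pics/c7.png',h)
E
```

```text
[326.6414 180.5696] 237 [ 0.6404 -0.1117]
[345.3077 176.8462] 13 [ 0.6526 -0.1666]
[308.0556 182.9444] 18 [ 0.6323 -0.0571]
[325.5862 221.4109] 696 [ 0.5185 -0.1086]
[267.6 197.5] 30 [0.5866 0.0607]
[263.1277 207.6383] 47 [0.5562 0.073 ]
[266.3333 216.5   ] 30 [0.5301 0.063 ]
[265.1277 225.2553] 47 [0.5044 0.0658]
[264.3333 236.7   ] 60 [0.4711 0.0672]
[248.2857 255.1143] 70 [0.4175 0.1115]
[270.2632 255.5789] 19 [0.4172 0.0489]
[286.8929 254.7679] 56 [0.4203 0.0016]
```

View pics/c7.png

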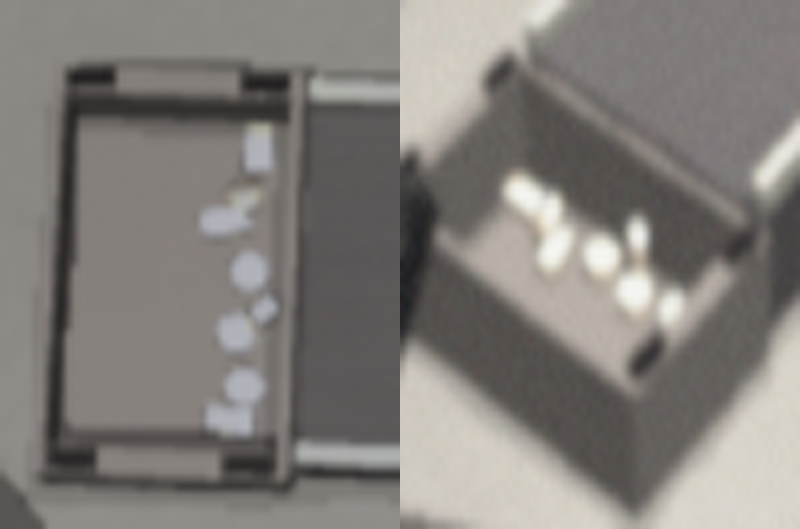

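All eight chips are inside the box. The panel is empty. One strip stands on end, but it is well below the rim. Now set the scraper on the pad.

Emit:
send_rows:
  increments:
    - {"dx": -0.0005,"dy": -0.003,"dz": 0.06,"yaw": 0,"claw": 1}
    - {"dx": -0.0005,"dy": -0.003,"dz": 0.12,"yaw": 0,"claw": 1}
    - {"dx": -0.0005,"dy": -0.003,"dz": 0.16,"yaw": 0,"claw": 1}
    - {"dx": -0.0005,"dy": -0.003,"dz": 0.172,"yaw": 0,"claw": 1}
    - {"dx": -0.0005,"dy": -0.003,"dz": 0.176,"yaw": 0,"claw": 1}
    - {"dx": -0.0005,"dy": -0.003,"dz": 0.178,"yaw": 0,"claw": 1}
    - {"dx": -0.0005,"dy": -0.003,"dz": 0.178,"yaw": 0,"claw": 1}

```text
time: 19.6
tool_pos: [0.4529, 0.3495, 0.0313]
tool_rot: [-0.001, 0.988, -0.155, 0.001]
contact_force: [0.6, -0.2, -1.2]
gripper_width: 0.251
grasp_force: 63.0
```

```bash
python3 - <<'E'
from h import *
st();plan(.4518,.3482,.0275,-17.8)
E
```

```text
t 19.6 p [0.4529 0.3495 0.0313] yaw -17.85 F [ 0.6 -0.2 -1.2] w 0.251 g 63.0
dx -0.0014 dy 0.0031 dz 0.0076 yaw -0.0006 toolyaw -17.85 j6 2.41
```

Emit:
send_rows:
  increments:
    - {"dx": 0,"dy": 0,"dz": 0.003,"yaw": 0,"claw": 1}
    - {"dx": 0,"dy": 0,"dz": 0.005,"yaw": 0,"claw": 1}
    - {"dx": 0,"dy": 0,"dz": 0.007,"yaw": 0,"claw": 1}
    - {"dx": 0,"dy": 0,"dz": 0.008,"yaw": 0,"claw": 1}
    - {"dx": 0,"dy": 0,"dz": 0.008,"yaw": 0,"claw": 1}

```text
time: 20.23
tool_pos: [0.4524, 0.3492, 0.0274]
tool_rot: [0.0, 0.988, -0.155, -0.0]
contact_force: [-4.1, -2.0, 5.2]
gripper_width: 0.251
grasp_force: 64.1
```

Contact at the same height as before. Release and rise.

Emit:
send_rows:
  increments:
    - {"dx": 0,"dy": 0,"dz": 0,"yaw": 0,"claw": 0.4}
    - {"dx": 0,"dy": 0,"dz": 0,"yaw": 0,"claw": 0}
    - {"dx": 0,"dy": 0,"dz": 0,"yaw": 0,"claw": -1}
    - {"dx": 0,"dy": 0,"dz": 0,"yaw": 0,"claw": -1}
    - {"dx": 0,"dy": 0,"dz": 0,"yaw": 0,"claw": -1}
    - {"dx": 0,"dy": 0,"dz": 0,"yaw": 0,"claw": -1}
    - {"dx": 0,"dy": 0,"dz": -0.08,"yaw": 0,"claw": -1}
    - {"dx": 0,"dy": 0,"dz": -0.18,"yaw": 0,"claw": -1}
    - {"dx": 0,"dy": 0,"dz": -0.3,"yaw": 0,"claw": -1}
    - {"dx": 0,"dy": 0,"dz": -0.4,"yaw": 0,"claw": -1}
    - {"dx": 0,"dy": 0,"dz": -0.4,"yaw": 0,"claw": -1}

```text
time: 21.6
tool_pos: [0.4549, 0.3506, 0.2329]
tool_rot: [-0.004, 0.988, -0.155, 0.004]
contact_force: [0.8, 0.2, 0.0]
gripper_width: 1.001
grasp_force: 0.0
```

```bash
python3 - <<'E'
from h import *
st();plan(.47,-.02,.24,-17)
E
```

```text
t 21.6 p [0.4549 0.3506 0.2329] yaw -17.86 F [0.8 0.2 0. ] w 1.001 g 0.0
dx 0.2561 dy 0.6962 dz -0.0142 yaw -0.0100 toolyaw -17.86 j6 2.41
```

Emit:
send_rows:
  increments:
    - {"dx": 0.256,"dy": 0.696,"dz": -0.015,"yaw": 0,"claw": -1}
    - {"dx": 0.256,"dy": 0.696,"dz": -0.015,"yaw": 0,"claw": -1}
    - {"dx": 0.256,"dy": 0.696,"dz": -0.015,"yaw": 0,"claw": -1}
    - {"dx": 0.256,"dy": 0.696,"dz": -0.015,"yaw": 0,"claw": -1}
    - {"dx": 0.256,"dy": 0.696,"dz": -0.015,"yaw": 0,"claw": -1}
    - {"dx": 0.256,"dy": 0.696,"dz": -0.015,"yaw": 0,"claw": -1}
    - {"dx": 0.256,"dy": 0.696,"dz": -0.015,"yaw": 0,"claw": -1}
    - {"dx": 0.256,"dy": 0.696,"dz": -0.015,"yaw": 0,"claw": -1}
    - {"dx": 0.256,"dy": 0.696,"dz": -0.015,"yaw": 0,"claw": -1}

```text
time: 22.72
tool_pos: [0.4672, -0.0201, 0.2332]
tool_rot: [-0.0, 0.988, -0.154, -0.001]
contact_force: [0.1, 1.0, 0.4]
gripper_width: 1.004
grasp_force: 0.0
```

```bash
python3 - <<'E'
from meas import *
st();a=shot('top','t8.png')
try: scraper(a)
except Exception as e: print(e)
g=cv2.cvtColor(a,cv2.COLOR_BGR2GRAY);D=(g<60).astype(np.uint8);M=np.zeros_like(D);M[190:300,360:445]=D[190:300,360:445]
for c,A in blobs(M,5): print('lidmark',c,A,ray('top',*c,.013)[:2])
E
```

```text
t 22.73 p [ 0.4672 -0.0201  0.2332] yaw -17.74 F [0.1 1.  0.4] w 1.004 g 0.0
scraper 104 px [160.0577 239.4615] c [0.4516 0.3497] yaw -19.868130115156546 size [20.6806 37.8181]
lidmark [397.3158 210.1579] 19 [ 0.5544 -0.3156]
lidmark [422.6842 217.8421] 19 [ 0.533  -0.3879]
lidmark [401.125 239.95 ] 40 [ 0.4678 -0.3237]
lidmark [382.3  264.55] 20 [ 0.397  -0.2683]
lidmark [408.1429 272.5714] 21 [ 0.3757 -0.3404]
lidmark [406.1429 295.4286] 21 [ 0.3124 -0.3325]
```

View pics/t8.png

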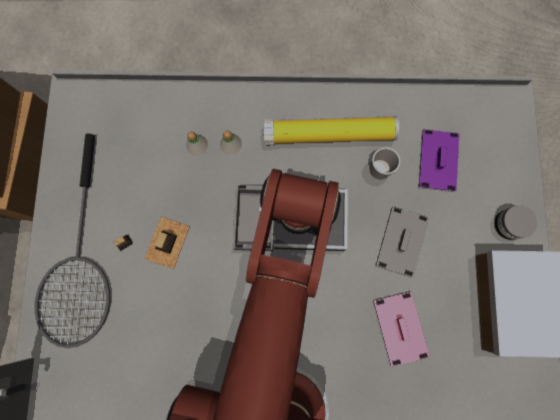

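The scraper stands at (161,240) on the pad, centred. The lid at (403,241) hasn't moved. Going for the grey lid.

```bash
python3 - <<'E'
from h import *
plan(.465,-.328,.11,-16.8)
E
```

```text
dx 0.1831 dy 0.5880 dz 0.2467 yaw -0.0107 toolyaw -17.72 j6 1.68
```

Emit:
send_rows:
  increments:
    - {"dx": 0.183,"dy": 0.588,"dz": 0.24,"yaw": -0.01,"claw": -1}
    - {"dx": 0.183,"dy": 0.588,"dz": 0.24,"yaw": -0.01,"claw": -1}
    - {"dx": 0.183,"dy": 0.588,"dz": 0.24,"yaw": -0.01,"claw": -1}
    - {"dx": 0.183,"dy": 0.588,"dz": 0.24,"yaw": -0.01,"claw": -1}
    - {"dx": 0.183,"dy": 0.588,"dz": 0.24,"yaw": -0.01,"claw": -1}
    - {"dx": 0.183,"dy": 0.588,"dz": 0.24,"yaw": -0.01,"claw": -1}
    - {"dx": 0.183,"dy": 0.588,"dz": 0.24,"yaw": -0.01,"claw": -1}
    - {"dx": 0.183,"dy": 0.588,"dz": 0.24,"yaw": -0.01,"claw": -1}
    - {"dx": 0.183,"dy": 0.588,"dz": 0.24,"yaw": -0.01,"claw": -1}

```text
time: 23.9
tool_pos: [0.4652, -0.3281, 0.1148]
tool_rot: [0.0, 0.989, -0.147, 0.001]
contact_force: [0.4, 0.1, 0.7]
gripper_width: 1.003
grasp_force: 0.0
```

```bash
python3 - <<'E'
from meas import *
st();plan(.465,-.328,.019,-16.8)
b=shot('side')
for u,v in((.084,.038),(-.084,.038),(-.084,-.038),(.084,-.038)):
    t=np.deg2rad(-16.8);print(proj('side',(.465+u*np.cos(t)-v*np.sin(t),-.328+u*np.sin(t)+v*np.cos(t),.013)))
cv2.imwrite('pics/s9.png',cv2.resize(b[120:220,260:400],None,fx=4.5,fy=4.5,interpolation=cv2.INTER_CUBIC))
E
```

```text
t 23.9 p [ 0.4652 -0.3281  0.1148] yaw -16.88 F [0.4 0.1 0.7] w 1.003 g 0.0
dx -0.0004 dy -0.0001 dz 0.1917 yaw -0.0009 toolyaw -16.88 j6 1.12
[311.1043 169.5811]
[344.77   191.0639]
[361.7924 183.6884]
[327.7231 163.1752]
```

View pics/s9.png

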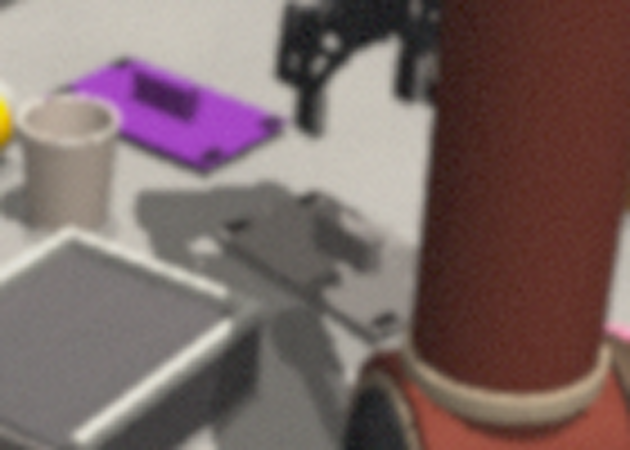

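The lid marks in the side view match the predicted pixels, and the gripper is above its bar. Descend and grip.

Emit:
send_rows:
  increments:
    - {"dx": 0,"dy": 0,"yaw": 0,"dz": 0.08,"claw": -1}
    - {"dx": 0,"dy": 0,"yaw": 0,"dz": 0.15,"claw": -1}
    - {"dx": 0,"dy": 0,"yaw": 0,"dz": 0.192,"claw": -1}
    - {"dx": 0,"dy": 0,"yaw": 0,"dz": 0.192,"claw": -1}
    - {"dx": 0,"dy": 0,"yaw": 0,"dz": 0.192,"claw": 1}
    - {"dx": 0,"dy": 0,"yaw": 0,"dz": 0.192,"claw": 1}
    - {"dx": 0,"dy": 0,"yaw": 0,"dz": 0.192,"claw": 1}
    - {"dx": 0,"dy": 0,"yaw": 0,"dz": 0.192,"claw": 1}
    - {"dx": 0,"dy": 0,"yaw": 0,"dz": 0.192,"claw": 1}
    - {"dx": 0,"dy": 0,"yaw": 0,"dz": 0.192,"claw": 1}
    - {"dx": 0,"dy": 0,"yaw": 0,"dz": 0.192,"claw": 1}
    - {"dx": 0,"dy": 0,"yaw": 0,"dz": 0.192,"claw": 1}

```text
time: 25.45
tool_pos: [0.4649, -0.3298, 0.0187]
tool_rot: [0.0, 0.989, -0.148, 0.001]
contact_force: [0.0, 0.7, 5.1]
gripper_width: 0.173
grasp_force: 62.0
```

Emit:
send_rows:
  increments:
    - {"dx": 0,"dy": 0,"yaw": 0,"dz": -0.05,"claw": 1}
    - {"dx": 0,"dy": 0,"yaw": 0,"dz": -0.1,"claw": 1}
    - {"dx": 0,"dy": 0,"yaw": 0,"dz": -0.15,"claw": 1}
    - {"dx": 0,"dy": 0,"yaw": 0,"dz": -0.2,"claw": 1}
    - {"dx": 0,"dy": 0,"yaw": 0,"dz": -0.2,"claw": 1}
    - {"dx": 0,"dy": 0,"yaw": 0,"dz": -0.2,"claw": 1}

```text
time: 26.2
tool_pos: [0.4635, -0.3286, 0.116]
tool_rot: [-0.001, 0.989, -0.148, -0.001]
contact_force: [-0.3, 0.3, -1.6]
gripper_width: 0.172
grasp_force: 61.1
```

```bash
python3 - <<'E'
from meas import *
st()
bx=pan(0,.158);print('box',bx)
plan(*bx,.13,Y)
E
```

```text
t 26.2 p [ 0.4635 -0.3286  0.116 ] yaw -17.0 F [-0.3  0.3 -1.6] w 0.172 g 61.1
box [0.5234 0.0951]
dx -0.1332 dy -0.8453 dz -0.0280 yaw -0.1834 toolyaw -17.00 j6 1.12
```

```bash
python3 - <<'E'
from meas import *
a=shot('top','t10.png');b=shot('side')
g=cv2.cvtColor(a,cv2.COLOR_BGR2GRAY).astype(float)
bx=np.array([.5225,.095]);t=np.deg2rad(Y);R=np.array([[np.cos(t),-np.sin(t)],[np.sin(t),np.cos(t)]])
res=[]
for u,v in((.084,.038),(-.084,.038),(-.084,-.038),(.084,-.038)):
    q=proj('top',[*(bx+R@[u,v]),.058]);U,V=q.round().astype(int)
    w=np.clip(80-g[V-5:V+6,U-8:U+9],0,None);yy,xx=np.mgrid[V-5:V+6,U-8:U+9]
    if w.sum()>0:
        c=ray('top',(w*xx).sum()/w.sum(),(w*yy).sum()/w.sum(),.058)[:2];print(q,(w>0).sum(),c,c-R@[u,v])
U0,V0=235,178
np.savetxt('/tmp/g.txt',g[178:258,232:282],fmt='%d')
# edges along a column and a row through the outer box at rim height
for s,n in((1,'top outer'),):
    col=g[170:262,253];print('col253',col.astype(int).tolist())
    print('row217',g[217,226:284].astype(int).tolist())
E
```

```text
[241.9872 186.1316] 54 [0.5999 0.1285] [0.5151 0.0923]
[238.4365 245.4595] 60 [0.4402 0.1357] [0.5234 0.0959]
[266.0762 246.515 ] 64 [0.4351 0.0583] [0.5199 0.0944]
[268.9079 187.1097] 61 [0.5985 0.0587] [0.5153 0.0985]
col253 [141, 142, 141, 141, 141, 141, 141, 141, 142, 142, 141, 141, 141, 138, 116, 112, 127, 132, 129, 104, 67, 54, 56, 82, 104, 113, 124, 131, 133, 133, 133, 133, 133, 134, 133, 133, 133, 133, 133, 133, 133, 133, 133, 133, 133, 134, 133, 133, 133, 134, 134, 134, 134, 134, 135, 135, 135, 135, 135, 135, 135, 135, 135, 135, 135, 135, 135, 135, 135, 135, 133, 110, 86, 87, 111, 129, 135, 134, 123, 91, 85, 114, 128, 139, 145, 139, 114, 92, 89, 88, 89, 89]
row217 [142, 141, 142, 142, 141, 141, 140, 139, 132, 128, 85, 47, 67, 121, 132, 133, 132, 133, 133, 133, 133, 133, 133, 133, 132, 133, 133, 133, 134, 134, 134, 134, 134, 134, 134, 134, 133, 139, 173, 181, 182, 182, 179, 149, 121, 116, 128, 115, 78, 84, 90, 91, 92, 92, 92, 92, 92, 93]
```

```bash
python3 - <<'E'
from meas import *
for z in(.053,): 
    p=ray('top',253,189.3,z);q=ray('top',253,243.9,z);print(p,q,(p+q)/2,p-q)
    l=ray('top',235.9,217,z);print(l)
# same for the panel lip in x using a column at u=310 (rebuild lip edges)
g=cv2.cvtColor(cv2.imread('pics/t6.png'),cv2.COLOR_BGR2GRAY)
print(g[176:200,310].tolist(),g[240:262,310].tolist())
E
```

```text
[0.5999 0.1003 0.053 ] [0.4449 0.0954 0.053 ] [0.5224 0.0978 0.053 ] [0.155  0.0049 0.    ]
[0.5195 0.1455 0.053 ]
[140, 140, 140, 140, 140, 141, 141, 140, 140, 141, 138, 119, 140, 168, 172, 136, 87, 87, 91, 92, 93, 91, 91, 91] [92, 93, 92, 93, 118, 160, 174, 153, 100, 56, 100, 121, 123, 123, 132, 138, 139, 139, 139, 140, 140, 139]
```

```bash
python3 - <<'E'
from meas import *
st();plan(.5225,.0953,.125,Y)
E
```

```text
t 26.3 p [ 0.4633 -0.3284  0.1156] yaw -17.0 F [-0.1 -0.3 -0.6] w 0.173 g 61.1
dx -0.1347 dy -0.8450 dz -0.0188 yaw -0.1834 toolyaw -17.00 j6 1.12
```

Emit:
send_rows:
  increments:
    - {"dx": 0,"dy": 0,"dz": -0.03,"yaw": 0,"claw": 1}
    - {"dx": -0.015,"dy": -0.1,"dz": -0.03,"yaw": -0.02,"claw": 1}
    - {"dx": -0.03,"dy": -0.2,"dz": -0.03,"yaw": -0.04,"claw": 1}
    - {"dx": -0.045,"dy": -0.3,"dz": -0.03,"yaw": -0.06,"claw": 1}
    - {"dx": -0.06,"dy": -0.4,"dz": -0.03,"yaw": -0.08,"claw": 1}
    - {"dx": -0.08,"dy": -0.5,"dz": -0.03,"yaw": -0.1,"claw": 1}
    - {"dx": -0.095,"dy": -0.6,"dz": -0.03,"yaw": -0.12,"claw": 1}
    - {"dx": -0.11,"dy": -0.7,"dz": -0.03,"yaw": -0.15,"claw": 1}
    - {"dx": -0.125,"dy": -0.78,"dz": -0.03,"yaw": -0.17,"claw": 1}
    - {"dx": -0.135,"dy": -0.845,"dz": -0.03,"yaw": -0.183,"claw": 1}
    - {"dx": -0.135,"dy": -0.845,"dz": -0.02,"yaw": -0.183,"claw": 1}
    - {"dx": -0.135,"dy": -0.845,"dz": -0.02,"yaw": -0.183,"claw": 1}

```text
time: 27.8
tool_pos: [0.523, 0.0941, 0.1275]
tool_rot: [0.0, 1.0, -0.011, -0.001]
contact_force: [-0.2, -0.1, -1.5]
gripper_width: 0.177
grasp_force: 61.0
```

```bash
python3 - <<'E'
from meas import *
st();plan(.5225,.0953,.078,Y)
b=shot('side');cv2.imwrite('pics/s11.png',cv2.resize(b[130:270,180:330],None,fx=4,fy=4,interpolation=cv2.INTER_CUBIC))
E
```

```text
t 27.8 p [0.523  0.0941 0.1275] yaw -1.27 F [-0.2 -0.1 -1.5] w 0.177 g 61.0
dx -0.0010 dy -0.0023 dz 0.0990 yaw -0.0003 toolyaw -1.27 j6 1.63
```

View pics/s11.png

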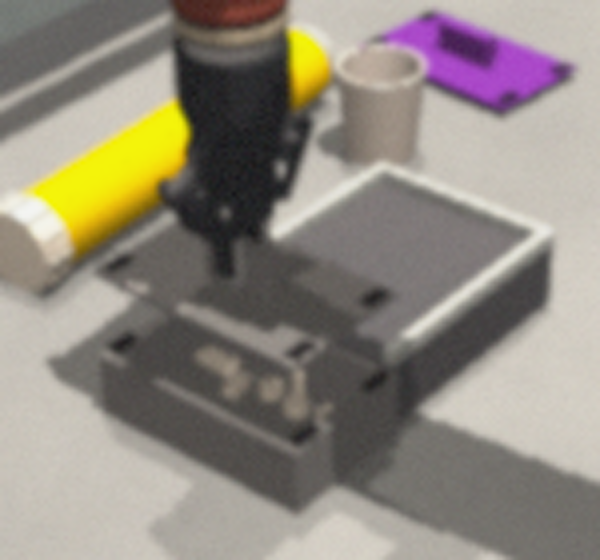

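```bash
python3 - <<'E'
from meas import *
t=np.deg2rad(-1.27)
for u,v in((.084,.038),(-.084,.038),(-.084,-.038),(.084,-.038)):
    for z in (.1218,.1118):print((u,v),z,proj('side',(.523+u*np.cos(t)-v*np.sin(t),.0941+u*np.sin(t)+v*np.cos(t),z)))
E
```

```text
(0.084, 0.038) 0.1218 [207.8572 194.899 ]
(0.084, 0.038) 0.1118 [208.133  197.9256]
(-0.084, 0.038) 0.1218 [254.5287 217.3509]
(-0.084, 0.038) 0.1118 [254.6071 220.4872]
(-0.084, -0.038) 0.1218 [272.9351 204.2389]
(-0.084, -0.038) 0.1118 [272.9283 207.3129]
(0.084, -0.038) 0.1218 [226.7794 183.4392]
(0.084, -0.038) 0.1118 [226.9661 186.4045]
```

The lid is level and where it should be: the marks at (210,195.5), (255,217.5) and (273.8,204.5) match the predictions. Lower it onto the box.

Emit:
send_rows:
  increments:
    - {"dx": -0.001,"dy": -0.0023,"dz": 0.05,"yaw": 0,"claw": 1}
    - {"dx": -0.001,"dy": -0.0023,"dz": 0.08,"yaw": 0,"claw": 1}
    - {"dx": -0.001,"dy": -0.0023,"dz": 0.095,"yaw": 0,"claw": 1}
    - {"dx": -0.001,"dy": -0.0023,"dz": 0.1,"yaw": 0,"claw": 1}
    - {"dx": -0.001,"dy": -0.0023,"dz": 0.105,"yaw": 0,"claw": 1}
    - {"dx": -0.001,"dy": -0.0023,"dz": 0.11,"yaw": 0,"claw": 1}
    - {"dx": -0.001,"dy": -0.0023,"dz": 0.112,"yaw": 0,"claw": 1}
    - {"dx": -0.001,"dy": -0.0023,"dz": 0.112,"yaw": 0,"claw": 1}

```text
time: 28.85
tool_pos: [0.5229, 0.0957, 0.0719]
tool_rot: [-0.0, 1.0, -0.011, 0.0]
contact_force: [0.1, -0.6, -1.1]
gripper_width: 0.174
grasp_force: 61.0
```

```bash
python3 - <<'E'
from meas import *
st();plan(.5225,.0953,.0675,Y)
E
```

```text
t 28.85 p [0.5229 0.0957 0.0719] yaw -1.26 F [ 0.1 -0.6 -1.1] w 0.174 g 61.0
dx -0.0008 dy 0.0008 dz 0.0088 yaw -0.0003 toolyaw -1.26 j6 1.63
```

Emit:
send_rows:
  increments:
    - {"dx": 0,"dy": 0,"dz": 0.004,"yaw": 0,"claw": 1}
    - {"dx": 0,"dy": 0,"dz": 0.006,"yaw": 0,"claw": 1}
    - {"dx": 0,"dy": 0,"dz": 0.008,"yaw": 0,"claw": 1}
    - {"dx": 0,"dy": 0,"dz": 0.008,"yaw": 0,"claw": 1}

```text
time: 29.35
tool_pos: [0.5233, 0.0957, 0.069]
tool_rot: [-0.0, 1.0, -0.011, 0.0]
contact_force: [-2.4, -1.2, 4.4]
gripper_width: 0.17
grasp_force: 61.9
```

Emit:
send_rows:
  increments:
    - {"dx": 0,"dy": 0,"dz": 0.004,"yaw": 0,"claw": 1}
    - {"dx": 0,"dy": 0,"dz": 0.008,"yaw": 0,"claw": 1}
    - {"dx": 0,"dy": 0,"dz": 0.012,"yaw": 0,"claw": 1}
    - {"dx": 0,"dy": 0,"dz": 0.012,"yaw": 0,"claw": 1}

```text
time: 29.85
tool_pos: [0.5239, 0.0958, 0.0659]
tool_rot: [0.0, 1.0, -0.011, 0.0]
contact_force: [-9.1, -0.3, 19.5]
gripper_width: 0.172
grasp_force: 64.2
```

Emit:
send_rows:
  increments:
    - {"dx": 0,"dy": 0,"dz": 0.0,"yaw": 0,"claw": 1}
    - {"dx": 0,"dy": 0,"dz": 0.0,"yaw": 0,"claw": 0.5}
    - {"dx": 0,"dy": 0,"dz": 0.0,"yaw": 0,"claw": 0}
    - {"dx": 0,"dy": 0,"dz": 0.0,"yaw": 0,"claw": 0}
    - {"dx": 0,"dy": 0,"dz": 0.0,"yaw": 0,"claw": -0.3}
    - {"dx": 0,"dy": 0,"dz": 0.0,"yaw": 0,"claw": -0.3}
    - {"dx": 0,"dy": 0,"dz": -0.05,"yaw": 0,"claw": -0.3}
    - {"dx": 0,"dy": 0,"dz": -0.12,"yaw": 0,"claw": -0.3}
    - {"dx": 0,"dy": 0,"dz": -0.12,"yaw": 0,"claw": 1}
    - {"dx": 0,"dy": 0,"dz": -0.12,"yaw": 0,"claw": 1}
    - {"dx": 0,"dy": 0,"dz": -0.12,"yaw": 0,"claw": 1}
    - {"dx": 0,"dy": 0,"dz": -0.12,"yaw": 0,"claw": 1}
    - {"dx": 0,"dy": 0,"dz": -0.12,"yaw": 0,"claw": 1}
    - {"dx": 0,"dy": 0,"dz": -0.12,"yaw": 0,"claw": 1}

```text
time: 31.6
tool_pos: [0.5227, 0.0956, 0.1216]
tool_rot: [0.0, 1.0, -0.011, -0.0]
contact_force: [-0.9, 0.3, -0.8]
gripper_width: -0.005
grasp_force: 0.0
```

```bash
cat >> h.py <<'E'
B=np.array([.5225,.0953])
def box(x,y):
    a=np.deg2rad(Y);return B+np.array([[np.cos(a),-np.sin(a)],[np.sin(a),np.cos(a)]])@[x,y]
E
python3 - <<'E'
from h import *
st()
for c in((.08,.034),(-.08,.034),(-.08,-.034),(.08,-.034)): plan(*box(*c),.08,Y)
plan(*box(.08,.034),.058,Y)
E
```

```text
t 31.6 p [0.5227 0.0956 0.1216] yaw -1.27 F [-0.9  0.3 -0.8] w -0.005 g 0.0
dx 0.1595 dy -0.0674 dz 0.0831 yaw -0.0004 toolyaw -1.27 j6 1.63
dx -0.1605 dy -0.0673 dz 0.0831 yaw -0.0004 toolyaw -1.27 j6 1.63
dx -0.1604 dy 0.0687 dz 0.0831 yaw -0.0004 toolyaw -1.27 j6 1.63
dx 0.1596 dy 0.0686 dz 0.0831 yaw -0.0004 toolyaw -1.27 j6 1.63
dx 0.1595 dy -0.0674 dz 0.1271 yaw -0.0004 toolyaw -1.27 j6 1.63
```

Emit:
send_rows:
  increments:
    - {"dx": 0.16,"dy": -0.067,"dz": 0,"yaw": 0,"claw": 1}
    - {"dx": 0.16,"dy": -0.067,"dz": 0.0,"yaw": 0,"claw": 1}
    - {"dx": 0.16,"dy": -0.067,"dz": 0.08,"yaw": 0,"claw": 1}
    - {"dx": 0.16,"dy": -0.067,"dz": 0.108,"yaw": 0,"claw": 1}
    - {"dx": 0.16,"dy": -0.067,"dz": 0.116,"yaw": 0,"claw": 1}
    - {"dx": 0.16,"dy": -0.067,"dz": 0.12,"yaw": 0,"claw": 1}
    - {"dx": 0.16,"dy": -0.067,"dz": 0.124,"yaw": 0,"claw": 1}
    - {"dx": 0.16,"dy": -0.067,"dz": 0.128,"yaw": 0,"claw": 1}
    - {"dx": 0.16,"dy": -0.067,"dz": 0.131,"yaw": 0,"claw": 1}
    - {"dx": 0.16,"dy": -0.067,"dz": 0.131,"yaw": 0,"claw": 1}

```text
time: 32.85
tool_pos: [0.6045, 0.1274, 0.0586]
tool_rot: [-0.0, 1.0, -0.011, 0.001]
contact_force: [-3.5, -0.9, 6.8]
gripper_width: -0.005
grasp_force: 3.5
```

Emit:
send_rows:
  increments:
    - {"dx": 0,"dy": 0,"dz": 0.003,"yaw": 0,"claw": 1}
    - {"dx": 0,"dy": 0,"dz": 0.005,"yaw": 0,"claw": 1}
    - {"dx": 0,"dy": 0,"dz": 0.005,"yaw": 0,"claw": 1}

```text
time: 33.22
tool_pos: [0.6046, 0.1274, 0.0583]
tool_rot: [0.0, 1.0, -0.011, 0.001]
contact_force: [-8.7, -1.2, 18.5]
gripper_width: -0.002
grasp_force: 8.9
```

Emit:
send_rows:
  increments:
    - {"dx": 0,"dy": 0,"dz": -0.04,"yaw": 0,"claw": 1}
    - {"dx": 0,"dy": 0,"dz": -0.1,"yaw": 0,"claw": 1}
    - {"dx": -0.11,"dy": 0,"dz": -0.12,"yaw": 0,"claw": 1}
    - {"dx": -0.22,"dy": 0,"dz": -0.12,"yaw": 0,"claw": 1}
    - {"dx": -0.32,"dy": 0,"dz": -0.12,"yaw": 0,"claw": 1}
    - {"dx": -0.32,"dy": 0,"dz": -0.12,"yaw": 0,"claw": 1}
    - {"dx": -0.32,"dy": 0,"dz": -0.06,"yaw": 0,"claw": 1}
    - {"dx": -0.32,"dy": 0,"dz": -0.03,"yaw": 0,"claw": 1}
    - {"dx": -0.32,"dy": 0,"dz": -0.02,"yaw": 0,"claw": 1}
    - {"dx": -0.32,"dy": 0,"dz": -0.015,"yaw": 0,"claw": 1}
    - {"dx": -0.32,"dy": 0,"dz": -0.01,"yaw": 0,"claw": 1}
    - {"dx": -0.32,"dy": 0,"dz": -0.005,"yaw": 0,"claw": 1}
    - {"dx": -0.32,"dy": 0,"dz": -0.001,"yaw": 0,"claw": 1}
    - {"dx": -0.32,"dy": 0,"dz": -0.001,"yaw": 0,"claw": 1}

```text
time: 34.98
tool_pos: [0.4449, 0.1311, 0.0582]
tool_rot: [0.0, 1.0, -0.011, 0.0]
contact_force: [-9.8, -1.8, 19.2]
gripper_width: -0.002
grasp_force: 9.9
```

Home. Next corner (-x, -y): shift +0.136 in tool y.

Emit:
send_rows:
  increments:
    - {"dx": 0,"dy": 0,"dz": -0.04,"yaw": 0,"claw": 1}
    - {"dx": 0,"dy": 0,"dz": -0.1,"yaw": 0,"claw": 1}
    - {"dx": 0,"dy": 0.07,"dz": -0.12,"yaw": 0,"claw": 1}
    - {"dx": 0,"dy": 0.136,"dz": -0.12,"yaw": 0,"claw": 1}
    - {"dx": 0,"dy": 0.136,"dz": -0.12,"yaw": 0,"claw": 1}
    - {"dx": 0,"dy": 0.136,"dz": -0.06,"yaw": 0,"claw": 1}
    - {"dx": 0,"dy": 0.136,"dz": -0.03,"yaw": 0,"claw": 1}
    - {"dx": 0,"dy": 0.136,"dz": -0.02,"yaw": 0,"claw": 1}
    - {"dx": 0,"dy": 0.136,"dz": -0.015,"yaw": 0,"claw": 1}
    - {"dx": 0,"dy": 0.136,"dz": -0.01,"yaw": 0,"claw": 1}
    - {"dx": 0,"dy": 0.136,"dz": -0.005,"yaw": 0,"claw": 1}
    - {"dx": 0,"dy": 0.136,"dz": 0,"yaw": 0,"claw": 1}
    - {"dx": 0,"dy": 0.136,"dz": 0,"yaw": 0,"claw": 1}

```text
time: 36.6
tool_pos: [0.443, 0.0629, 0.058]
tool_rot: [0.0, 1.0, -0.011, -0.0]
contact_force: [-12.0, -0.2, 21.0]
gripper_width: -0.001
grasp_force: 10.8
```

Emit:
send_rows:
  increments:
    - {"dx": 0,"dy": 0,"dz": -0.04,"yaw": 0,"claw": 1}
    - {"dx": 0,"dy": 0,"dz": -0.1,"yaw": 0,"claw": 1}
    - {"dx": 0.11,"dy": 0,"dz": -0.12,"yaw": 0,"claw": 1}
    - {"dx": 0.22,"dy": 0,"dz": -0.12,"yaw": 0,"claw": 1}
    - {"dx": 0.32,"dy": 0,"dz": -0.12,"yaw": 0,"claw": 1}
    - {"dx": 0.32,"dy": 0,"dz": -0.12,"yaw": 0,"claw": 1}
    - {"dx": 0.32,"dy": 0,"dz": -0.06,"yaw": 0,"claw": 1}
    - {"dx": 0.32,"dy": 0,"dz": -0.03,"yaw": 0,"claw": 1}
    - {"dx": 0.32,"dy": 0,"dz": -0.02,"yaw": 0,"claw": 1}
    - {"dx": 0.32,"dy": 0,"dz": -0.015,"yaw": 0,"claw": 1}
    - {"dx": 0.32,"dy": 0,"dz": -0.01,"yaw": 0,"claw": 1}
    - {"dx": 0.32,"dy": 0,"dz": -0.005,"yaw": 0,"claw": 1}
    - {"dx": 0.32,"dy": 0,"dz": 0,"yaw": 0,"claw": 1}
    - {"dx": 0.32,"dy": 0,"dz": 0,"yaw": 0,"claw": 1}

```text
time: 38.35
tool_pos: [0.6029, 0.0594, 0.058]
tool_rot: [0.0, 1.0, -0.011, 0.0]
contact_force: [-8.7, 0.1, 15.8]
gripper_width: -0.001
grasp_force: 8.1
```

Emit:
send_rows:
  increments:
    - {"dx": 0,"dy": 0,"dz": -0.04,"yaw": 0,"claw": 1}
    - {"dx": 0,"dy": 0,"dz": -0.1,"yaw": 0,"claw": 1}
    - {"dx": 0,"dy": -0.07,"dz": -0.12,"yaw": 0,"claw": 1}
    - {"dx": 0,"dy": -0.136,"dz": -0.12,"yaw": 0,"claw": 1}
    - {"dx": 0,"dy": -0.136,"dz": -0.12,"yaw": 0,"claw": 1}
    - {"dx": 0,"dy": -0.136,"dz": -0.06,"yaw": 0,"claw": 1}
    - {"dx": 0,"dy": -0.136,"dz": -0.03,"yaw": 0,"claw": 1}
    - {"dx": 0,"dy": -0.136,"dz": -0.02,"yaw": 0,"claw": 1}
    - {"dx": 0,"dy": -0.136,"dz": -0.015,"yaw": 0,"claw": 1}
    - {"dx": 0,"dy": -0.136,"dz": -0.01,"yaw": 0,"claw": 1}
    - {"dx": 0,"dy": -0.136,"dz": -0.005,"yaw": 0,"claw": 1}
    - {"dx": 0,"dy": -0.136,"dz": 0,"yaw": 0,"claw": 1}
    - {"dx": 0,"dy": -0.136,"dz": 0,"yaw": 0,"claw": 1}

```text
time: 39.98
tool_pos: [0.6044, 0.1273, 0.058]
tool_rot: [0.0, 1.0, -0.011, 0.0]
contact_force: [-8.5, -1.1, 14.1]
gripper_width: -0.001
grasp_force: 7.6
```

Emit:
send_rows:
  increments:
    - {"dx": 0,"dy": 0,"dz": -0.05,"yaw": 0,"claw": 1}
    - {"dx": 0,"dy": 0,"dz": -0.15,"yaw": 0,"claw": 1}
    - {"dx": 0,"dy": 0.3,"dz": -0.3,"yaw": 0,"claw": 1}
    - {"dx": -0.1,"dy": 0.6,"dz": -0.4,"yaw": 0,"claw": 1}
    - {"dx": -0.1,"dy": 0.8,"dz": -0.4,"yaw": 0,"claw": 1}
    - {"dx": -0.1,"dy": 0.8,"dz": -0.4,"yaw": 0,"claw": 1}
    - {"dx": -0.1,"dy": 0.8,"dz": -0.4,"yaw": 0,"claw": 1}
    - {"dx": -0.1,"dy": 0.8,"dz": -0.4,"yaw": 0,"claw": 1}
    - {"dx": -0.1,"dy": 0.8,"dz": -0.4,"yaw": 0,"claw": 1}
    - {"dx": -0.1,"dy": 0.8,"dz": -0.4,"yaw": 0,"claw": 1}

```text
time: 41.22
tool_pos: [0.5445, -0.2748, 0.2561]
tool_rot: [0.001, 1.0, -0.013, 0.001]
contact_force: [-0.2, 0.9, -0.1]
gripper_width: 0.001
grasp_force: 0.0
```

```bash
python3 - <<'E'
from meas import *
st();a=shot('top','t12.png');b=shot('side')
try: scraper(a)
except Exception as e: print(e)
g=cv2.cvtColor(a,cv2.COLOR_BGR2GRAY);D=(g<70).astype(np.uint8);M=np.zeros_like(D);M[175:262,230:282]=D[175:262,230:282]
for c,A in blobs(M,5): print('mark',c,A,ray('top',*c,.058)[:2])
h=np.hstack([cv2.resize(a[175:257,228:290],(400,529),interpolation=cv2.INTER_CUBIC),cv2.resize(b[180:300,170:275],(400,457),interpolation=cv2.INTER_CUBIC).__class__(shape=(0,)) if 0 else cv2.resize(b[180:300,170:275],(400,529),interpolation=cv2.INTER_CUBIC)])
cv2.imwrite('pics/c12.png',h)
E
```

```text
t 41.23 p [ 0.5445 -0.2748  0.2561] yaw -1.53 F [-0.2  0.9 -0.1] w 0.001 g 0.0
scraper 117 px [159.7009 239.5812] c [0.4513 0.3507] yaw -21.865090592488606 size [22.9979 38.4295]
mark [242.0455 185.9091] 22 [0.608 0.131]
mark [269.1304 186.8261] 23 [0.6065 0.0546]
mark [274.  218.5] 10 [0.5161 0.0388]
mark [238.15 244.05] 20 [0.4432 0.1357]
mark [266. 245.] 21 [0.4419 0.0591]
mark [278. 248.] 7 [0.4342 0.026 ]
```

View pics/c12.png

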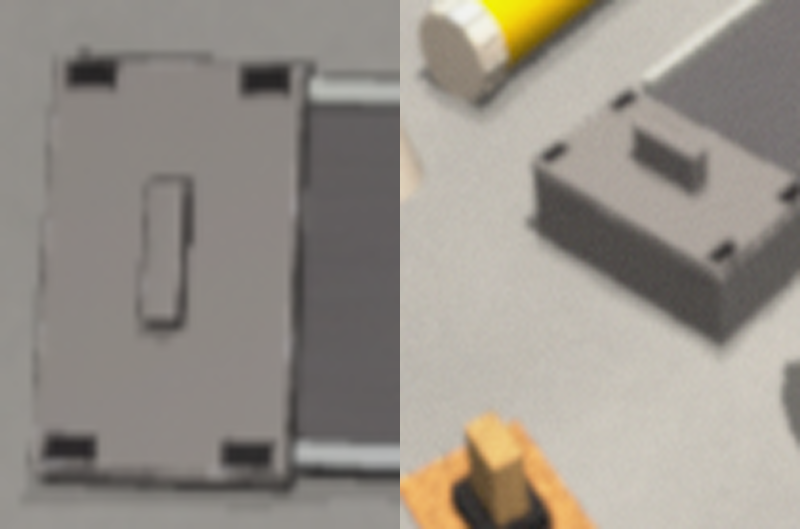

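The lid is seated flat: all four marks show and every corner was pressed to 58 mm under 14 to 21 N. The scraper stands on its pad and the arm is clear. Handing in.

```bash
python3 -c "
from plant import manip
print(manip.job_done())"
```

```text
the job is handed in; nothing more can be done
None
```

I handed the job in at about 41 s; no verdict came back, but my last pictures and readings show all eight chips in the box, the scraper upright on its pad, and the lid centred with all four corners pressed home.

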